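# Let a band-saw wheel find its heavy side and lay on the trial weight

## Task

The band-saw wheel on the roller balancing stand is kept from turning by the timber wedge under its rim: pull the wedge out, lay it flat on the bench clear of the stand, and let the wheel turn until it hangs still with its heavy side down. Nudge the rim lightly with the fingers so that it turns a little, and let it come to rest by itself again, to be sure it was not just sticking. Then lay the middle-length aluminium bar gently across the tyre at the very top of the wheel, along the mandrel and centred, so that it stays balanced there on the still wheel; keep the mandrel in the rollers and leave the other bars and tools where they are.

Things in the scene. Friction and masses are not known exactly. Their poses are not given: they have to be found in the camera images.
- stand: Fixed grey balancing stand; base plate 200 (x) x 240 (y) x 12 mm, origin at the centre of its underside, x along the mandrel, z up. Two uprights 10 mm thick at x = +-61 mm, 96 mm wide, tops 112 mm above the bench. Inside them, at x = +-46 mm, two pairs of steel rollers 36 mm in diameter carry the mandrel. Their greased bearings let a freed wheel swing for 2 to 5 s before it stops.
- nest (a point): Point of the stand where the middle of the mandrel lies when it rests in the rollers: above the plate's centre, 125 mm above the bench.
- mandrel: Loose steel shaft, 20 mm in diameter, 170 mm long, lying level on the four rollers along the stand's x; only its weight (with the wheel about 0.85 kg) keeps it there. Origin at its middle, on its axis; its x is the axis. It turns with the wheel. The rubber tyre grips: shut fingertips resting on its top with 2 to 5 N and swiped sideways turn the wheel; the rim must move faster than 20 mm/s.
- wheel: Aluminium band-saw wheel, black rubber tyre, clamped fast on the mandrel's middle. 200 mm in diameter, tyre 28 mm wide, flat across; hub 48 mm in diameter, 60 mm long. Origin at its centre, x is the axis; its top is 225 mm above the bench. One part of the rim is some 50 g too heavy; it cannot be seen, varies, and starts on the wedge's side, so the wheel turns by itself once the wedge is gone.
- wedge: Loose timber wedge, 60 g, 124 mm long (y), 26 mm wide (x), 4 mm high at its thin end (-y), 44 mm at its thick end (+y); origin at the centre of its underside. It starts flat on the base plate, aligned with the stand, its origin 50 mm from the stand's along the stand's +y, the thin end jammed under the rim. It comes out along +y with a few newtons.
- bar_middle: The trial weight to use: loose aluminium bar, 46 mm long (x), 16 mm wide (y), 12 mm high, 24 g; origin at the centre of its underside. On the bench at the start, in any of three places in a row with the other two bars.
- bar_short: Loose aluminium bar, 26 x 16 x 12 mm, origin at the centre of its underside; leave it alone.
- bar_long: Loose aluminium bar, 80 x 16 x 12 mm, origin at the centre of its underside; leave it alone.
- wrench: Loose open-ended wrench lying on the bench, origin under its middle; leave alone.
- screwdriver: Loose screwdriver lying on the bench beyond the bars, origin under its middle; leave alone.
- oil_can: Loose blue can, 56 mm in diameter, 140 mm high, beyond the stand to the left, origin at the centre of its underside; leave alone.
- black_frame: Loose black spool-like frame, two rings 48 mm in diameter joined by three rods, 60 mm high, standing near the robot on its left; leave alone.
- wedge_end (a point): Top of the wedge's thick end, at its middle: 62 mm along the wedge's +y from its origin and 44 mm up, so 112 mm out from the stand's centre at the start. The wheel bulges to 100 mm from the stand's centre at mandrel height, so a hand coming straight down meets the wheel: take the thick end by its two sides with the hand tilted about 40 degrees, from above and outside.

How it is judged:
By the outcome, as a careful person would: the job done as asked, in the order asked, and still so for the second after the job is handed in, with the robot touching nothing.
It also fails if it takes over 64 s, if anything falls off the work surface, if the arm or the gripper's body presses on something with over 40 N, if the wrist force passes 120 N, or if a joint passes its speed limit or range.

## Robot

A 6-joint arm with a two-finger parallel gripper is mounted at the origin on the work surface. World frame = base frame: x ahead of the robot, y to its left, z up, the work surface at z = 0. Lengths are in m, angles in rad, forces in N, time in s.
With the tool pointing down it reaches from about 0.35 to 0.875 m from the base axis. Payload 4.2 kg.
Tool frame: the origin (TCP) lies between the finger pads; the fingertips stand 8 mm ahead of it and the grasp point (between the pads) lies 11 mm behind it; z points along the fingers, y is the direction in which the jaws open and shut (so a half turn about z gives the same grasp; the last joint's range is limited). The gripper opens to 85 mm and grips with 20 to 120 N. Pads are 22 mm wide; open, the fingers measure 114 mm over their backs; the gripper's body (76 mm by 85 mm) begins 54 mm behind the grasp point. The pads swing forward as they close: fully open they stand 13 mm farther back than shut.
Start: joints at [1.467, 0.385, 0.008, 0, -1.194, -0.259], TCP at [0.222, 0.584, 0.239] pointing down, gripper open.
Joint ranges: [-3.14, 3.14], [-1.21, 2.06], [-1.07, 1.41], [-3.16, 2.05], [-2.99, -0.16], [-3.1, 3.1]. Speed limits (rad/s): [2.79, 2.79, 3.14, 3.14, 3.14, 3.14].

## Interface

Orientations are given as a unit quaternion [w, x, y, z].
In Python, from cell import robot gives the robot as it stands.
- The arm moves only by the shell command python3 -m crank 'ROWS' [FORCE]. ROWS is JSON, a list of rows, each a list of 5 numbers: the opening in per cent of the stroke, from 0 (shut) to 100 (fully open), then the shift along the world's x, y, z in m, then the turn about the world's z in rad. In form: [[grip, x, y, z, turn], ...]. A call has 1 to 8 rows; each row shifts and turns the pose as measured when the row begins; what a row does not reach is not made up. A row lasts 1/8 s, in which the tool goes at most 62.5 mm and 10.7 degrees, less where a joint would pass 70% of its speed; a pose out of reach is approached as far as the arm can. A call is refused whole if a number of a shift passes 0.0625 or a number of a turn 0.188, either way. A call with a gripper value outside its range is refused whole. The fingers move at their own pace and stop on an object; FORCE is the grip in N (left out, the last holds). Time passes only in rows, so rows that do not move let the fingers close. It gives the time, the measured TCP pose, the force and the opening at its end, in the units of the state.
- robot.observe(): the state, without advancing time (a new reading comes with each control period).
- robot.camera(name): name is "side" or "top" or "wrist"; returns (picture, depth): 400x640x3 uint8, red, green, blue; 400x640 float32, m along the optical axis (not along the pixel's ray), 0 where there is no reading.
- robot.get_calibration(name): a dict with "mtx" (3x3 intrinsics, pixels), "k1" (the pictures are not rectified: a ray, as slopes to the right and down, at radius r is drawn at 1 + k1 r^2 times it, then the intrinsics apply), "extrinsics" (4x4, takes a point from world to camera coordinates). Camera axes: x right, y up, looking along -z (the intrinsics and any distortion apply to the point x, -y, -z); pixel columns grow to the right and rows downward; lengths in m; the calibration is good to about 2 mm. A picture is of the moment at which its call begins: read the wrist's pose just before it. get_calibration takes no time and is no camera call; for the wrist camera it gives the pose at the moment of the call.
- robot.sign_off(): hands the job in, once; it reports no verdict.
The state is a dict: "t": time; "qpos": joint angles; "dq": joint speeds; "tau": joint torques, N m; "ee_pos": TCP position; "eef_rot": TCP orientation; "force": force on the tool from outside, world axes, zero at the start; "wrist_torque": the same for the moment, N m; "gripper_width": finger opening in m.
Only numpy, scipy, OpenCV 4.12 (cv2) and the standard library are available. Lean on these libraries where they do the work, as an engineer would, in place of code of your own. Each camera call takes 0.05 s, during which the arm holds its last target. There are 200 camera calls.

## Working session

There is one attempt and no reset: what is moved stays moved. The work goes in short steps, Python scripts to look and compute and a shell command to move; the robot and the scene stay as the last step left them, time stands still between calls to the robot, and variables do not carry over. Pictures are saved under pics/ and viewed, about 8 in all and at most 12, crops included, and the job is handed in when it is done.

```bash
ls; mkdir -p pics
cat > h.py <<'E'
import numpy as np, cv2
from cell import robot
def snap(n,f):
    im,d=robot.camera(n); cv2.imwrite('pics/'+f+'.png',im[:,:,::-1]); np.save('pics/'+f+'.npy',d); return im,d
def ray(n,u,v):
    c=robot.get_calibration(n); K=np.array(c['mtx']);E=np.array(c['extrinsics'])
    x=(u-K[0,2])/K[0,0]; y=(v-K[1,2])/K[1,1]; a,b=x,y
    for _ in range(20):
        s=1+c['k1']*(a*a+b*b); a,b=x/s,y/s
    d=E[:3,:3].T@np.array([a,-b,-1.]); o=-E[:3,:3].T@E[:3,3]
    return o,d
def onz(n,u,v,z):
    o,d=ray(n,u,v); return o+d*(z-o[2])/d[2]
def dep(n,u,v,D):
    o,d=ray(n,u,v); return o+d*D[int(v),int(u)]
def proj(n,p):
    c=robot.get_calibration(n); K=np.array(c['mtx']);E=np.array(c['extrinsics'])
    q=E[:3,:3]@p+E[:3,3]; a,b=q[0]/-q[2],-q[1]/-q[2]; s=1+c['k1']*(a*a+b*b)
    return K[0,0]*a*s+K[0,2],K[1,1]*b*s+K[1,2]
E
python3 - <<'E'
from h import *
np.set_printoptions(precision=4,suppress=True)
print(robot.observe())
for n in('top','side'):
    im,d=snap(n,n+'0'); c=robot.get_calibration(n);E=np.array(c['extrinsics']);print(n,c['k1'],-E[:3,:3].T@E[:3,3],-E[2,:3],c['mtx'])
E
```

```text
pics
{'t': 0.0, 'qpos': array([ 1.4666,  0.3855,  0.0066, -0.0005, -1.194 , -0.2586]), 'dq': array([-0.0009, -0.0008,  0.0006, -0.0011, -0.0006, -0.0018]), 'tau': array([ -0.0014, -39.2286,  18.84  ,   4.1863,  -0.0046,  -0.    ]), 'ee_pos': array([0.2216, 0.5838, 0.2382]), 'eef_rot': array([ 0.0011,  0.9836, -0.1805, -0.0002]), 'force': array([-0.0325, -0.3781,  0.1438]), 'wrist_torque': array([-0.0171, -0.0315,  0.0472]), 'gripper_width': 0.08549639197561232}
top -0.07128974438306139 [ 0.4972 -0.0179  0.9359] [ 0.0611 -0.0066 -0.9981] [[377.2286   0.     323.7632]
 [  0.     377.2286 196.007 ]
 [  0.       0.       1.    ]]
side -0.06184168506920068 [0.4766 1.0527 0.8649] [ 0.0555 -0.8083 -0.5862] [[460.8903   0.     315.2347]
 [  0.     460.8903 200.4457]
 [  0.       0.       1.    ]]
```

View pics/top0.png

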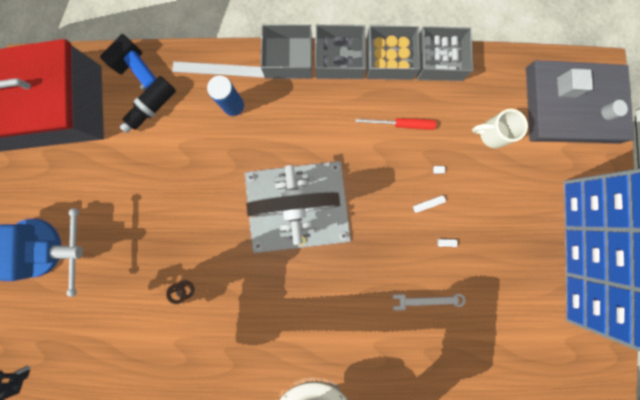

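View pics/side0.png

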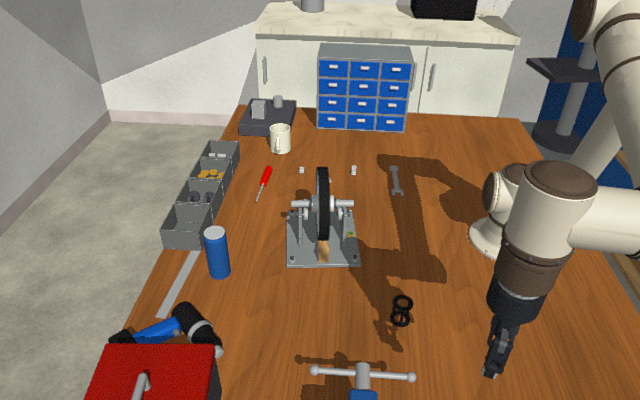

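The top view shows the stand at about (297,205), with its wheel along y. The bars are short (439,170), long (430,204) and middle (447,243). The wrench is at (430,300) and the black frame at (180,292). The side view shows the wedge's thick end at (323,250), facing +y.

```bash
cat > m.py <<'E'
from h import *
np.set_printoptions(precision=4,suppress=True)
im=cv2.imread('pics/top0.png');D=np.load('pics/top0.npy')
v,u=np.mgrid[0:400,0:640]
P=np.zeros((400,640,3))
c=robot.get_calibration('top');K=np.array(c['mtx']);E=np.array(c['extrinsics'])
p=cv2.undistortPoints(np.stack([u,v],-1).reshape(-1,1,2).astype(float),K,np.array([c['k1'],0,0,0])).reshape(400,640,2)
C=np.stack([p[...,0]*D,-p[...,1]*D,-D],-1); P=(C-E[:3,3])@E[:3,:3]
np.save('pics/P.npy',P)
z=P[...,2]
reg=(u>230)&(u<365)&(v>150)&(v<262)
# wheel top
m=reg&(z>0.2)
q=P[m]; print('tyre z max',z[m].max(), 'n',m.sum()); 
cc,(w,h),a=cv2.minAreaRect(q[:,:2].astype(np.float32)); print('wheel>0.2',cc,w,h,a)
m=reg&(z>0.222);print('wheel top strip',P[m].mean(0),m.sum())
m=reg&(z>0.006)&(z<0.018)
q=P[m];print('plate',cv2.minAreaRect(q[:,:2].astype(np.float32)),np.median(q[:,2]))
m=reg&(z>0.115)&(z<0.15)&(P[...,1]>-1)
q=P[m];print('mandrel/hub',cv2.minAreaRect(q[:,:2].astype(np.float32)))
# bars
hsv=cv2.cvtColor(im,cv2.COLOR_BGR2HSV)
w=((hsv[...,1]<60)&(hsv[...,2]>170)&(u>405)&(u<470)&(v>155)&(v<255)).astype(np.uint8)
cs,_=cv2.findContours(w,0,2)
for k in cs:
    if cv2.contourArea(k)<15: continue
    pts=np.array([onz('top',*x,0.012)[:2] for x in k[:,0].astype(float)],np.float32)
    print('bar',cv2.minAreaRect(pts),k[:,0].mean(0), z[int(k[:,0,1].mean()),int(k[:,0,0].mean())])
for n,uu,vv in(('frame',180,292),('can',218,87),('wrench',430,300)): print(n,onz('top',uu,vv,0.0))
big=cv2.resize(im[140:270,225:480],None,fx=3,fy=3,interpolation=cv2.INTER_CUBIC);cv2.imwrite('pics/c1.png',big)
E
python3 m.py
```

```text
tyre z max 0.935949835710802 n 1002
wheel>0.2 (0.5280396342277527, 0.044090911746025085) 0.13130493462085724 0.0504814088344574 84.94939422607422
wheel top strip [0.5224 0.0312 0.3501] 332
plate ((0.5282567143440247, 0.04297956824302673), (0.1984175443649292, 0.23956620693206787), 7.179844856262207) 0.010998016522766642
mandrel/hub ((0.5257571935653687, 0.03701744228601456), (0.15810120105743408, 0.14089369773864746), 57.970741271972656)
bar ((0.4407704174518585, -0.3281254470348358), (0.05016850680112839, 0.01720118150115013), 89.9068374633789) [447.    242.625] 0.011364270407480063
bar ((0.5365962982177734, -0.2844776511192322), (0.018475761637091637, 0.08438796550035477), 20.414020538330078) [427.7551 204.1224] 0.010459763395041762
bar ((0.6214408874511719, -0.3090774118900299), (0.0175460334867239, 0.02818315289914608), 0.5030199289321899) [438.375 170.125] 0.013420271280459634
frame [0.3141 0.3311 0.    ]
can [0.8321 0.2478 0.    ]
wrench [ 0.2979 -0.2885  0.    ]
```

View pics/c1.png

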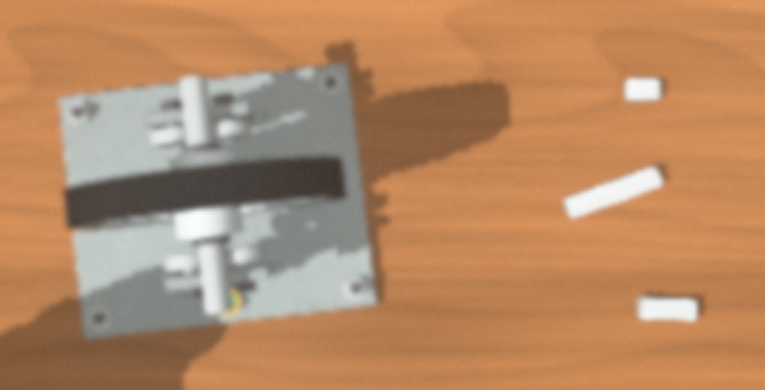

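```bash
python3 -m crank '[[100,0.036,-0.048,-0.01,0.061],[100,0.036,-0.048,-0.01,0.061],[100,0.036,-0.048,-0.01,0.061],[100,0.036,-0.048,-0.01,0.061],[100,0.036,-0.048,-0.01,0.061],[100,0.036,-0.048,-0.01,0.061],[100,0.036,-0.048,-0.01,0.061],[100,0.03,-0.04,0,0.061]]'
```

```text
t: 1.1
ee_pos: [0.5061, 0.198, 0.1628]
eef_rot: [0.002, 0.997, 0.075, -0.002]
force: [1.0, -0.1, 0.5]
gripper_width: 0.0853
```

Run:
```python
from h import *
a,_=snap('wrist','w1'); b,_=snap('side','s1')
o=np.hstack([cv2.resize(a,(400,250)),cv2.resize(b[130:290,220:420],(400,320))[:250]])
cc=np.zeros((570,640,3),np.uint8); cc[:250,:400]=cv2.resize(a,(400,250)); cc[250:570,:400]=cv2.resize(b[130:290,220:420],(400,320))
cv2.imwrite('pics/c2.png',cc[:,:400,::-1])
```

```text
(no output)
```

View pics/c2.png

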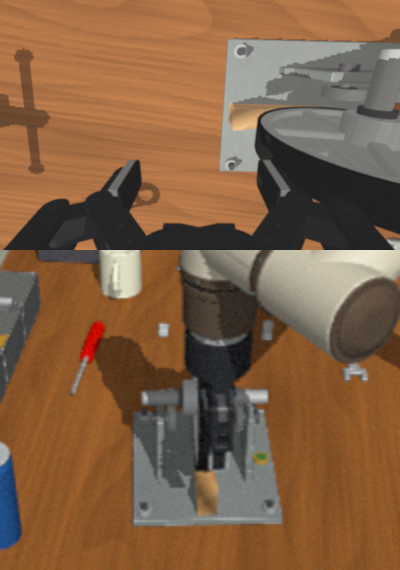

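```bash
python3 -m crank '[[100,0.002,0.003,-0.02,-0.025],[100,0,0,-0.02,0],[100,0,0,-0.02,0],[100,0,0,-0.01,0]]'
python3 - <<'E'
from h import *
s=robot.observe();print(s['force'],s['wrist_torque'])
b,_=snap('side','s2');b=b[:,:,::-1]
P=np.load('pics/P.npy')
cv2.imwrite('pics/c3.png',cv2.resize(b[170:280,270:380],(660,660))[:600])
E
```

```text
t: 1.7
ee_pos: [0.514, 0.2058, 0.0951]
eef_rot: [-0.003, 0.998, 0.059, 0.006]
force: [-1.2, 2.8, 0.6]
gripper_width: 0.0852
[-1.15592174  2.83591892  0.60059652] [ 0.65765583  0.14915048 -0.02076268]
```

View pics/c3.png

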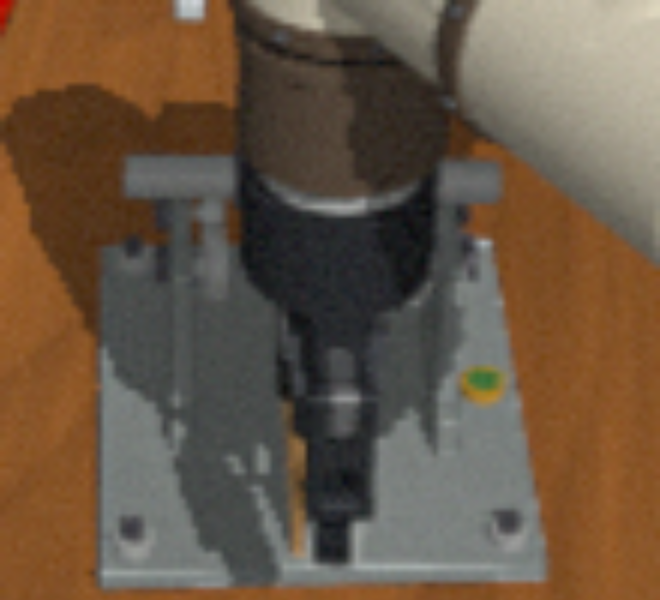

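The side crop shows the hand straight above the wedge. A finger back has grazed the tyre (2.8 N) and pushed the hand out about 4 mm. I recentre in x and go on down gently.

```bash
python3 -m crank '[[100,-0.006,0.001,-0.01,0.01],[100,0,0,-0.012,0],[100,0,0,-0.006,0]]';python3 -m crank '[[100,0,0,-0.004,0]]'; python3 -m crank '[[100,0,0,-0.004,0]]'
```

```text
t: 2.12
ee_pos: [0.5079, 0.2084, 0.0656]
eef_rot: [-0.004, 0.998, 0.065, 0.007]
force: [-0.7, 3.2, -0.9]
gripper_width: 0.0856
t: 2.25
ee_pos: [0.5077, 0.2083, 0.061]
eef_rot: [-0.004, 0.998, 0.065, 0.007]
force: [-0.5, 4.9, -0.3]
gripper_width: 0.0854
t: 2.38
ee_pos: [0.5077, 0.2082, 0.0568]
eef_rot: [-0.004, 0.998, 0.065, 0.007]
force: [-0.6, 3.5, -0.8]
gripper_width: 0.0847
```

```bash
python3 -m crank '[[100,0,0.02,0.01,0],[100,0,0,0.01,0]]'; python3 -c "
from h import *
s=robot.observe();print(s['qpos'],s['force'])"
```

```text
t: 2.62
ee_pos: [0.5071, 0.2277, 0.077]
eef_rot: [-0.002, 0.998, 0.064, 0.005]
force: [0.4, 0.7, 0.9]
gripper_width: 0.0853
[ 0.71542158  0.43627072 -0.37690826  0.00505978 -0.74741213  0.9803187 ] [0.43934094 0.68706044 0.92502248]
```

```bash
python3 -m crank '[[100,-0.006,0,0,-0.175],[100,-0.006,0,0,-0.175],[100,-0.006,0,0,-0.175],[100,-0.006,0,0,-0.175],[100,-0.006,0,0,-0.175],[100,-0.006,0,0,-0.175],[100,-0.006,0,0,-0.175],[100,-0.006,0,0,-0.175]]'; python3 -m crank '[[100,0,-0.02,0,-0.175],[100,0,-0.03,0,0]]'
```

```text
t: 3.62
ee_pos: [0.4594, 0.2277, 0.0864]
eef_rot: [0.002, 0.791, -0.612, 0.008]
force: [0.0, -0.2, 0.3]
gripper_width: 0.0852
t: 3.88
ee_pos: [0.4597, 0.1783, 0.0886]
eef_rot: [0.001, 0.733, -0.68, 0.008]
force: [0.6, 0.4, 1.3]
gripper_width: 0.0854
```

```bash
python3 -m crank '[[100,-0.003,-0.015,-0.008,0.05],[100,0,-0.0145,-0.006,0]]';python3 -m crank '[[100,0,0,-0.006,0],[100,0,0,-0.005,0]]'; python3 -m crank '[[100,0,0,-0.003,0]]'; python3 -m crank '[[100,0,0,-0.003,0]]'
python3 - <<'E'
from h import *
b,_=snap('side','s4');a,_=snap('wrist','w4');b=b[:,:,::-1];a=a[:,:,::-1]
cv2.imwrite('pics/c4.png',np.hstack([cv2.resize(b[170:280,270:380],(400,400)),cv2.resize(a,(400,250)) if 0 else cv2.copyMakeBorder(cv2.resize(a,(400,250)),0,150,0,0,0)]))
E
```

```text
t: 4.12
ee_pos: [0.457, 0.1472, 0.0766]
eef_rot: [0.0, 0.75, -0.662, 0.009]
force: [-1.7, 0.5, 2.5]
gripper_width: 0.0851
t: 4.38
ee_pos: [0.4579, 0.1476, 0.0661]
eef_rot: [-0.001, 0.749, -0.662, 0.009]
force: [0.2, 0.2, 0.1]
gripper_width: 0.085
t: 4.5
ee_pos: [0.4579, 0.1476, 0.0627]
eef_rot: [-0.001, 0.749, -0.662, 0.009]
force: [0.5, -1.2, 0.4]
gripper_width: 0.0859
t: 4.62
ee_pos: [0.4578, 0.1477, 0.0594]
eef_rot: [-0.0, 0.749, -0.662, 0.009]
force: [-0.0, 0.3, -0.1]
gripper_width: 0.0854
```

View pics/c4.png

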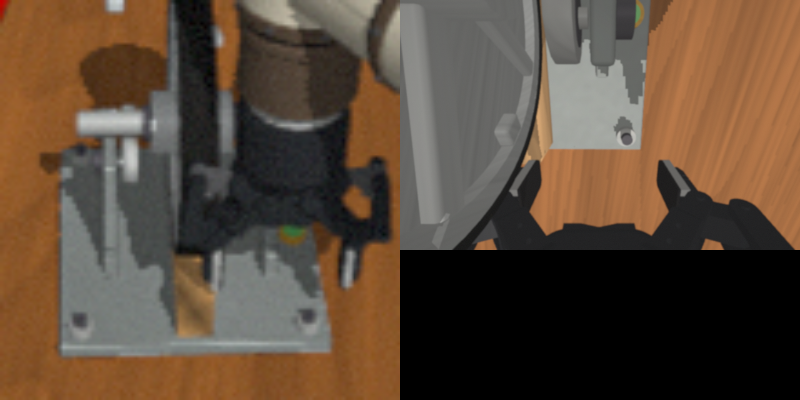

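The finger pad sits right beside the wedge's -x side (crop (213,270)) and the body clears the wheel. I lift, shift 5 mm in +x to get on top of the wedge, then press.

```bash
python3 -m crank '[[100,0,0,0.014,0],[100,0.005,0,0,0],[100,0,0,-0.004,0]]';python3 -m crank '[[100,0,0,-0.004,0]]'; python3 -m crank '[[100,0,0,-0.003,0]]'; python3 -m crank '[[100,0,0,-0.003,0]]'
```

```text
t: 5.1
ee_pos: [0.4636, 0.149, 0.0695]
eef_rot: [-0.001, 0.75, -0.661, 0.009]
force: [0.4, 5.1, 1.3]
gripper_width: 0.0854
t: 5.22
ee_pos: [0.4647, 0.1501, 0.0655]
eef_rot: [-0.003, 0.75, -0.661, 0.01]
force: [-1.9, 5.9, 2.9]
gripper_width: 0.0857
t: 5.35
ee_pos: [0.4653, 0.151, 0.0623]
eef_rot: [-0.004, 0.751, -0.661, 0.01]
force: [-1.9, 4.5, 2.2]
gripper_width: 0.0856
t: 5.48
ee_pos: [0.4655, 0.1515, 0.059]
eef_rot: [-0.004, 0.751, -0.66, 0.01]
force: [-1.7, 4.3, 1.6]
gripper_width: 0.0851
```

```bash
python3 -m crank '[[100,0,0,-0.003,0]]';python3 -m crank '[[100,0,0,-0.003,0]]'; python3 -m crank '[[100,0,0,-0.003,0]]'; python3 -m crank '[[100,0,0,-0.002,0]]'
```

```text
t: 5.6
ee_pos: [0.4655, 0.1516, 0.0556]
eef_rot: [-0.004, 0.751, -0.66, 0.01]
force: [-1.0, 4.4, 2.1]
gripper_width: 0.0851
t: 5.72
ee_pos: [0.4654, 0.1516, 0.0522]
eef_rot: [-0.004, 0.751, -0.66, 0.01]
force: [-0.5, 3.3, 1.1]
gripper_width: 0.0854
t: 5.85
ee_pos: [0.4656, 0.1515, 0.0492]
eef_rot: [-0.004, 0.751, -0.66, 0.01]
force: [-4.6, 2.0, 15.0]
gripper_width: 0.0854
t: 5.98
ee_pos: [0.466, 0.1516, 0.0487]
eef_rot: [-0.004, 0.751, -0.66, 0.01]
force: [-10.0, 1.5, 25.1]
gripper_width: 0.0853
```

```bash
python3 -m crank '[[100,-0.001,0.008,-0.0015,0],[100,-0.001,0.008,-0.0015,0]]'; python3 -m crank '[[100,-0.001,0.01,-0.0015,0],[100,-0.001,0.01,-0.0015,0]]';  python3 -c "
from h import *
b,_=snap('side','s5');b=b[:,:,::-1]
cv2.imwrite('pics/c5.png',cv2.resize(b[170:290,260:380],(480,480)))
"
```

```text
t: 6.22
ee_pos: [0.4634, 0.1641, 0.0472]
eef_rot: [-0.002, 0.75, -0.662, 0.011]
force: [-0.2, 0.8, -0.3]
gripper_width: 0.0854
t: 6.48
ee_pos: [0.4602, 0.1836, 0.0429]
eef_rot: [-0.0, 0.749, -0.662, 0.011]
force: [0.1, 0.6, 0.4]
gripper_width: 0.0857
```

View pics/c5.png

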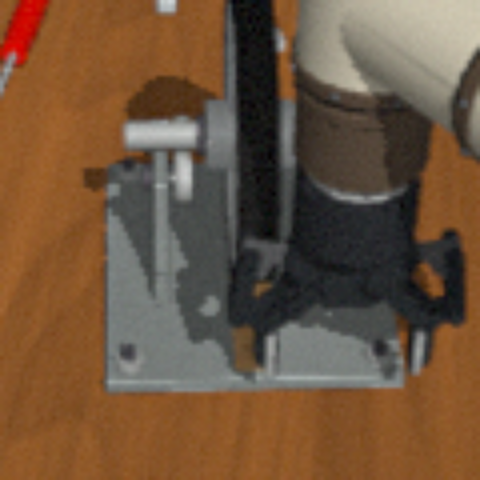

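The crop shows the finger slipped off the wedge corner; the wedge still sits against the plate edge at (243,350), unmoved. Top-dragging gives too little overlap. The moves cannot command tilt, so I'll stretch past the arm's reach and see whether the hand tilts there.

```bash
python3 -m crank '[[100,0,0.03,0.03,0],[100,0,0.03,0.05,0],[100,0.02,0.02,0.055,0],[100,0.04,0.01,0.045,0],[100,0.055,0.01,0.02,0],[100,0.055,0.01,0.02,0],[100,0.06,0.01,0,0],[100,0.06,0.01,0,0]]'; python3 -m crank '[[100,0.06,0.02,0,0],[100,0.06,0.02,0,0]]'; python3 -m crank '[[100,0.06,0.02,0,0],[100,0.06,0.02,0,0]]';python3 -c "
from h import *
print(robot.observe()['qpos'])"
```

```text
t: 7.52
ee_pos: [0.75, 0.3196, 0.2695]
eef_rot: [0.003, 0.752, -0.659, 0.01]
force: [0.8, 0.8, 0.7]
gripper_width: 0.0854
t: 7.78
ee_pos: [0.8344, 0.3489, 0.2675]
eef_rot: [0.002, 0.752, -0.659, 0.011]
force: [2.3, 1.9, -0.2]
gripper_width: 0.0858
t: 8.02
ee_pos: [0.8784, 0.3574, 0.2204]
eef_rot: [-0.016, 0.752, -0.658, 0.025]
force: [-0.6, 0.8, -0.8]
gripper_width: 0.0853
[ 0.56771511  1.14106836  1.39877284  0.039988   -1.78338927 -0.42536111]
```

```bash
python3 -m crank '[[100,0.05,0.02,0.06,0],[100,0.05,0.02,0.06,0]]';python3 -m crank '[[100,0.05,0.02,0.06,0],[100,0.05,0.02,0.06,0]]';python3 -c "
from h import *
print(robot.observe()['qpos'])"
```

```text
t: 8.28
ee_pos: [0.8758, 0.3549, 0.2799]
eef_rot: [-0.045, 0.752, -0.657, 0.044]
force: [-0.5, 0.9, 2.1]
gripper_width: 0.0855
t: 8.52
ee_pos: [0.8739, 0.3532, 0.3387]
eef_rot: [-0.081, 0.749, -0.654, 0.064]
force: [0.7, 0.2, 0.6]
gripper_width: 0.0854
[ 0.57859428  1.02619194  1.40772337  0.08052929 -1.7601642  -0.42002602]
```

```bash
cat > t.py <<'E'
from h import *
from scipy.spatial.transform import Rotation as R
np.set_printoptions(precision=3,suppress=True)
s=robot.observe();w,x,y,z=s['eef_rot'];M=R.from_quat([x,y,z,w]).as_matrix()
print('t',s['t'],'pos',s['ee_pos'],'q',s['qpos'],'F',s['force'],'gw',s['gripper_width'])
Z=M[:,2];print('tilt',np.degrees(np.arccos(-Z[2])),'az of z',np.degrees(np.arctan2(Z[1],Z[0])),'toolz',Z,'jaw',M[:,1])
a=np.radians(7.18);c=np.array([.5283,.043]);d=s['ee_pos'][:2]-c;print('stand xy',d@[np.cos(a),np.sin(a)],d@[-np.sin(a),np.cos(a)])
E
python3 -m crank '[[100,0.06,0.02,0.06,0],[100,0.06,0.02,0.06,0],[100,0.06,0.02,0.06,0],[100,0.06,0.02,0.06,0],[100,0.06,0.02,0.06,0],[100,0.06,0.02,0.06,0]]';python3 t.py
```

```text
t: 9.28
ee_pos: [0.8972, 0.3443, 0.4489]
eef_rot: [-0.187, 0.735, -0.64, 0.126]
force: [-1.0, -0.2, 0.1]
gripper_width: 0.0856
t 9.275 pos [0.897 0.344 0.449] q [ 0.573  0.933  1.408  0.136 -1.609 -0.4  ] F [-0.97  -0.196  0.149] gw 0.08563822159290682
tilt 26.116163340580886 az of z 14.955963548260163 toolz [ 0.425  0.114 -0.898] jaw [-0.893 -0.112 -0.437]
stand xy 0.4036432830579074 0.25284597221841193
```

```bash
python3 -m crank '[[100,-0.02,-0.008,-0.01,0.18],[100,-0.02,-0.008,-0.01,0.18],[100,-0.02,-0.008,-0.01,0.18],[100,-0.02,-0.008,-0.01,0.18],[100,-0.02,-0.008,-0.01,0.18],[100,-0.01,0,-0.01,0.18],[100,0,0,-0.01,0.18],[100,0,0,0,0.18]]';python3 t.py
```

```text
t: 10.28
ee_pos: [0.789, 0.3065, 0.3802]
eef_rot: [-0.229, 0.973, 0.017, -0.026]
force: [0.6, 0.7, -0.2]
gripper_width: 0.0852
t 10.275 pos [0.789 0.306 0.38 ] q [ 0.392  0.765  1.096 -0.456 -1.754  1.096] F [ 0.615  0.688 -0.211] gw 0.08524875561894243
tilt 26.603542964981052 az of z 97.4983987302264 toolz [-0.058  0.444 -0.894] jaw [ 0.021 -0.895 -0.446]
stand xy 0.29154868155652897 0.2288175678004224
```

```bash
python3 -m crank '[[100,0.03,0.01,-0.02,0.17],[100,0.03,0.01,-0.02,0.17],[100,0.03,0.01,-0.02,0.17],[100,0.03,0.01,-0.02,0.16]]';python3 -m crank '[[100,0.06,0.02,0.05,0],[100,0.06,0.02,0.05,0],[100,0.06,0.02,0.06,0],[100,0.06,0.02,0.06,0]]';python3 t.py
```

```text
t: 10.78
ee_pos: [0.8203, 0.3232, 0.2571]
eef_rot: [-0.216, 0.918, 0.327, -0.066]
force: [0.1, 0.2, 0.4]
gripper_width: 0.0857
t: 11.28
ee_pos: [0.8218, 0.3391, 0.3421]
eef_rot: [-0.222, 0.925, 0.308, 0.007]
force: [-0.1, 0.6, 0.6]
gripper_width: 0.0851
t 11.275 pos [0.822 0.339 0.342] q [ 0.411  0.958  1.408 -0.475 -1.923  1.613] F [-0.069  0.604  0.559] gw 0.08511144752098843
tilt 25.609638447640506 az of z 106.61395247129198 toolz [-0.124  0.414 -0.902] jaw [ 0.572 -0.713 -0.406]
stand xy 0.32816196819717325 0.2571067898852283
```

```bash
python3 -m crank '[[100,0.04,0.01,0.02,0.17],[100,0.05,0.02,0.06,0.17],[100,0.06,0.02,0.06,0],[100,0.06,0.02,0.06,0],[100,0.06,0.02,0.06,0],[100,0.06,0.02,0.06,0],[100,0.06,0.02,0.06,0],[100,0.06,0.02,0.06,0]]';python3 t.py
```

```text
t: 12.28
ee_pos: [0.8036, 0.3578, 0.4648]
eef_rot: [-0.218, 0.867, 0.427, 0.134]
force: [0.6, 0.7, 0.6]
gripper_width: 0.0855
t 12.275 pos [0.804 0.358 0.465] q [ 0.442  0.826  1.407 -0.458 -1.841  1.85 ] F [0.577 0.716 0.581] gw 0.0854921959377009
tilt 29.6647762301805 az of z 84.6878422217509 toolz [ 0.046  0.493 -0.869] jaw [ 0.799 -0.54  -0.264]
stand xy 0.31243706181149195 0.277884732587116
```

```bash
python3 -m crank '[[100,0.0625,0.025,0.06,0.17],[100,0.0625,0.025,0.0625,0],[100,0.0625,0.025,0.0625,0],[100,0.0625,0.025,0.0625,0],[100,0.0625,0.025,0.0625,0],[100,0.0625,0.025,0.0625,0],[100,0.0625,0.025,0.0625,0],[100,0.0625,0.025,0.0625,0]]';python3 t.py
```

```text
t: 13.28
ee_pos: [0.8171, 0.4061, 0.5571]
eef_rot: [-0.221, 0.82, 0.449, 0.277]
force: [0.6, -0.2, -0.0]
gripper_width: 0.0853
t 13.275 pos [0.817 0.406 0.557] q [ 0.487  0.756  1.407 -0.434 -1.617  1.927] F [ 0.644 -0.23  -0.006] gw 0.08534240152866208
tilt 41.529726549243655 az of z 67.2205044427599 toolz [ 0.257  0.611 -0.749] jaw [ 0.859 -0.5   -0.114]
stand xy 0.3318901218840231 0.3242018954083101
```

```bash
python3 -m crank '[[100,0.0625,0.025,0.0625,0.18],[100,0.0625,0.025,0.0625,0.18],[100,0.0625,0.025,0.0625,0.0],[100,0.0625,0.025,0.0625,0.0]]';python3 t.py
```

```text
t: 13.78
ee_pos: [0.8008, 0.4257, 0.5799]
eef_rot: [-0.259, 0.723, 0.552, 0.324]
force: [-0.2, -0.5, 0.1]
gripper_width: 0.0856
t 13.775 pos [0.801 0.426 0.58 ] q [ 0.446  0.735  1.407 -0.621 -1.603  2.196] F [-0.193 -0.49   0.127] gw 0.08560609039361354
tilt 49.04046958079028 az of z 75.95659499497224 toolz [ 0.183  0.733 -0.656] jaw [ 0.966 -0.257 -0.017]
stand xy 0.31815291794300277 0.3456144841379435
```

```bash
python3 -m crank '[[100,-0.03,-0.01,-0.01,-0.18],[100,-0.03,-0.01,-0.01,-0.18],[100,-0.025,-0.01,-0.015,-0.18],[100,-0.025,-0.01,-0.015,-0.18],[100,-0.02,-0.01,-0.02,-0.18],[100,-0.02,-0.01,-0.02,-0.18],[100,-0.02,-0.01,-0.02,-0.18],[100,-0.02,-0.01,-0.02,-0.18]]';python3 t.py
```

```text
t: 14.78
ee_pos: [0.6707, 0.3647, 0.4938]
eef_rot: [-0.051, 0.908, 0.083, 0.408]
force: [0.1, -0.0, -0.3]
gripper_width: 0.0854
t 14.775 pos [0.671 0.365 0.494] q [ 0.812  0.198 -0.129  0.778 -0.644  0.447] F [ 0.053 -0.03  -0.287] gw 0.0854186533327445
tilt 48.585199174660346 az of z 12.359623138290658 toolz [ 0.733  0.161 -0.662] jaw [ 0.192 -0.981 -0.026]
stand xy 0.18150648546624146 0.3014183343888393
```

```bash
python3 -m crank '[[100,-0.02,-0.005,-0.03,-0.18],[100,-0.02,-0.005,-0.03,-0.18],[100,-0.02,-0.005,-0.03,-0.18],[100,-0.02,-0.005,-0.03,-0.18],[100,-0.02,-0.005,-0.03,-0.18],[100,-0.02,-0.005,-0.03,-0.18],[100,-0.02,-0.005,-0.03,-0.18],[100,-0.02,-0.005,-0.03,-0.18]]';python3 t.py
```

```text
t: 15.78
ee_pos: [0.5064, 0.3404, 0.2657]
eef_rot: [0.211, 0.735, -0.536, 0.358]
force: [1.1, 0.6, -0.5]
gripper_width: 0.0851
t 15.775 pos [0.506 0.34  0.266] q [ 1.102  0.531 -0.147  0.619 -1.537 -1.026] F [ 1.065  0.562 -0.522] gw 0.08512178283633946
tilt 49.06038100563774 az of z -66.68170265327598 toolz [ 0.299 -0.694 -0.655] jaw [-0.939 -0.336 -0.073]
stand xy 0.015426185025927672 0.29780865157500114
```

```bash
python3 -m crank '[[100,0,-0.028,-0.03,-0.15],[100,0,-0.028,-0.036,-0.15],[100,0,-0.028,-0.036,0],[100,0,-0.028,-0.036,0],[100,0,-0.025,-0.036,0]]';python3 t.py; python3 -c "
from h import *
a,_=snap('wrist','w6');b,_=snap('side','s6')
cv2.imwrite('pics/c6.png',np.hstack([cv2.resize(b[170:290,260:380],(400,400)),cv2.copyMakeBorder(cv2.resize(a,(400,250)),0,150,0,0,0)])[:,:,::-1])
"
```

```text
t: 16.4
ee_pos: [0.5103, 0.2154, 0.0873]
eef_rot: [0.244, 0.647, -0.645, 0.325]
force: [0.0, -0.1, 0.9]
gripper_width: 0.0852
t 16.4 pos [0.51  0.215 0.087] q [ 0.938  0.66  -0.401  0.583 -1.238 -1.341] F [ 0.043 -0.147  0.897] gw 0.08524548523672026
tilt 47.92272339890495 az of z -81.78626297340821 toolz [ 0.106 -0.735 -0.67 ] jaw [-0.993 -0.049 -0.104]
stand xy 0.003635589257672111 0.17327326692126294
```

View pics/c6.png

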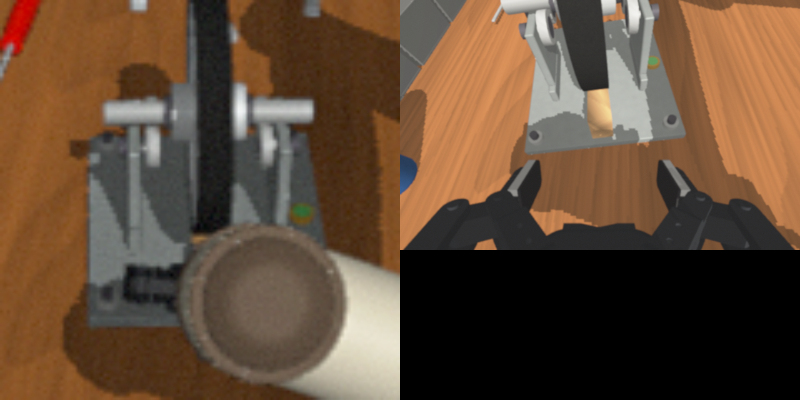

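The wrist view shows the wedge's thick end at (600,115), centred between the open fingers. The hand is now tilted 48° with the jaws about level, so I advance and grip.

```bash
python3 -m crank '[[100,0.002,-0.025,-0.019,0],[100,0.002,-0.025,-0.019,0],[100,0.002,-0.023,-0.018,0]]';python3 t.py; python3 -m crank '[[25,0,0,0,0],[15,0,0,0,0],[15,0,0,0,0]]' 40; python3 t.py
```

```text
t: 16.88
ee_pos: [0.52, 0.1487, 0.0321]
eef_rot: [0.236, 0.649, -0.645, 0.327]
force: [0.9, 0.3, 0.1]
gripper_width: 0.0856
t 16.875 pos [0.52  0.149 0.032] q [ 0.837  0.692 -0.564  0.728 -1.048 -1.443] F [0.895 0.328 0.058] gw 0.08563691361869764
tilt 47.55476717924698 az of z -80.65451609430154 toolz [ 0.12  -0.728 -0.675] jaw [-0.992 -0.057 -0.115]
stand xy 0.004929413977007996 0.10593419982312052
t: 17.25
ee_pos: [0.5229, 0.1543, 0.0344]
eef_rot: [0.23, 0.651, -0.645, 0.328]
force: [-1.9, 0.6, -0.0]
gripper_width: 0.0321
t 17.25 pos [0.523 0.154 0.034] q [ 0.84   0.689 -0.557  0.731 -1.048 -1.445] F [-1.909  0.623 -0.007] gw 0.0321409304504944
tilt 47.21557473902295 az of z -79.86725538850908 toolz [ 0.129 -0.722 -0.679] jaw [-0.99  -0.061 -0.123]
stand xy 0.008590577466378644 0.11111651567157196
```

```bash
python3 -m crank '[[55,-0.004,-0.008,-0.001,0],[55,-0.003,-0.007,-0.002,0]]';python3 t.py; python3 -m crank '[[15,0,-0.001,0,0],[15,0,-0.001,0,0],[15,0,0,0,0],[15,0,0,0,0]]' 40; python3 t.py
```

```text
t: 17.5
ee_pos: [0.5164, 0.141, 0.0321]
eef_rot: [0.228, 0.651, -0.645, 0.328]
force: [-0.9, 0.2, -0.1]
gripper_width: 0.0473
t 17.5 pos [0.516 0.141 0.032] q [ 0.829  0.676 -0.601  0.756 -1.02  -1.469] F [-0.92   0.192 -0.118] gw 0.0472550015920317
tilt 47.0907358803179 az of z -79.55495854591325 toolz [ 0.133 -0.72  -0.681] jaw [-0.99  -0.063 -0.126]
stand xy 0.0004858594161837246 0.09871402531801746
t: 18.0
ee_pos: [0.5169, 0.14, 0.0329]
eef_rot: [0.227, 0.652, -0.645, 0.328]
force: [-0.5, 1.1, 0.6]
gripper_width: 0.0275
t 18.0 pos [0.517 0.14  0.033] q [ 0.827  0.673 -0.604  0.761 -1.016 -1.47 ] F [-0.51   1.1    0.599] gw 0.027539139033058938
tilt 46.99187757394913 az of z -79.31446534265358 toolz [ 0.136 -0.719 -0.682] jaw [-0.99  -0.066 -0.128]
stand xy 0.0008378659083186253 0.09765697358916738
```

```bash
python3 -m crank '[[10,-0.001,0.01,0,0],[10,-0.002,0.015,0,0],[10,-0.002,0.02,0,0],[10,-0.003,0.025,0.002,0]]' 60; python3 -m crank '[[10,-0.003,0.03,0.005,0],[10,-0.003,0.03,0.01,0],[10,-0.003,0.03,0.015,0],[10,-0.003,0.02,0.02,0]]'; python3 t.py;python3 -c "
from h import *
b,_=snap('side','s7');a,_=snap('top','t7')
cv2.imwrite('pics/c7.png',np.hstack([b[110:310,200:420],a[130:330,130:380]])[:,:,::-1].repeat(1,0))
"
```

```text
t: 18.5
ee_pos: [0.5076, 0.2101, 0.035]
eef_rot: [0.229, 0.65, -0.646, 0.328]
force: [0.9, 0.8, -0.2]
gripper_width: 0.0258
t: 19.0
ee_pos: [0.4932, 0.33, 0.0806]
eef_rot: [0.227, 0.653, -0.645, 0.325]
force: [1.0, 0.2, -1.7]
gripper_width: 0.0256
t 19.0 pos [0.493 0.33  0.081] q [ 1.07   0.743 -0.203  0.491 -1.345 -1.351] F [ 1.025  0.162 -1.675] gw 0.025616809914491657
tilt 46.75224152019475 az of z -79.60954822523392 toolz [ 0.131 -0.716 -0.685] jaw [-0.99  -0.064 -0.123]
stand xy 0.0009930235125119383 0.28910467315947147
```

View pics/c7.png

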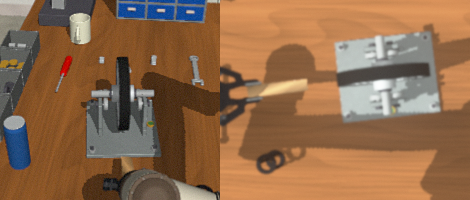

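```bash
python3 -m crank '[[10,-0.001,0.01,-0.02,0],[10,-0.001,0.01,-0.02,0],[10,0,0,-0.012,0],[10,0,0,-0.004,0]]'; python3 t.py
```

```text
t: 19.6
ee_pos: [0.4908, 0.3518, 0.0217]
eef_rot: [0.227, 0.653, -0.644, 0.327]
force: [-8.1, 4.6, 22.6]
gripper_width: 0.026
t 19.6 pos [0.491 0.352 0.022] q [ 1.089  0.838 -0.179  0.49  -1.289 -1.396] F [-8.06   4.587 22.619] gw 0.026001671958426426
tilt 46.98333238561117 az of z -79.38023366637664 toolz [ 0.135 -0.719 -0.682] jaw [-0.99  -0.068 -0.124]
stand xy 0.0014095225509055467 0.31106243901748926
```

```bash
python3 -m crank '[[10,0,0,0.001,0],[40,0,0,0,0],[80,0,0,0,0],[80,0,0.02,0.02,0]]'; python3 -m crank '[[100,0,0.045,0.04,0],[100,0,0.03,0.055,0],[100,0.01,0.02,0.055,-0.18],[100,0.01,0.02,0.055,-0.18],[100,0.02,0.02,0.055,-0.18],[100,0.03,0.03,0.04,-0.18],[100,0.04,0.04,0.02,-0.18]]';python3 t.py
```

```text
t: 20.1
ee_pos: [0.4899, 0.3676, 0.0402]
eef_rot: [0.232, 0.652, -0.643, 0.328]
force: [-0.1, 0.4, 0.3]
gripper_width: 0.0679
t: 20.98
ee_pos: [0.4843, 0.526, 0.2916]
eef_rot: [-0.355, -0.387, 0.825, -0.21]
force: [0.3, -0.4, -3.4]
gripper_width: 0.0855
t 20.975 pos [0.484 0.526 0.292] q [ 1.033  1.084  1.254 -0.085 -2.589 -1.778] F [ 0.293 -0.375 -3.403] gw 0.08552971824170066
tilt 48.769998476389645 az of z -124.21686425065899 toolz [-0.423 -0.622 -0.659] jaw [-0.787  0.612 -0.072]
stand xy 0.016680481442731793 0.4847387542165802
```

```bash
python3 -m crank '[[100,0.045,0.045,0.05,-0.18],[100,0.045,0.045,0.06,0],[100,0.045,0.045,0.06,0],[100,0.045,0.045,0.06,0],[100,0.045,0.045,0.06,0],[100,0.045,0.045,0.06,0],[100,0.045,0.045,0.06,0],[100,0.045,0.045,0.06,0]]';python3 t.py
```

```text
t: 21.98
ee_pos: [0.4419, 0.454, 0.4626]
eef_rot: [-0.405, -0.337, 0.824, -0.208]
force: [-0.2, 0.2, -0.7]
gripper_width: 0.0854
t 21.975 pos [0.442 0.454 0.463] q [ 0.969  0.907  1.406 -0.595 -2.986 -2.307] F [-0.184  0.21  -0.729] gw 0.08539916753208202
tilt 54.17841723298976 az of z -130.60728431254302 toolz [-0.528 -0.616 -0.585] jaw [-0.724  0.686 -0.069]
stand xy -0.03432774103749758 0.4185943161197278
```

```bash
python3 -m crank '[[100,0.025,-0.015,-0.055,-0.06],[100,0.025,-0.015,-0.055,-0.06],[100,0.025,-0.015,-0.055,-0.06],[100,0.025,-0.015,-0.055,-0.06],[100,0.03,0,-0.03,-0.06],[100,0.05,0.03,0,0],[100,0.05,0.03,0,0],[100,0.05,0.03,0,0]]';python3 t.py
```

```text
t: 22.98
ee_pos: [0.6203, 0.408, 0.1805]
eef_rot: [-0.417, -0.218, 0.868, -0.16]
force: [-0.1, -0.1, -0.9]
gripper_width: 0.0856
t 22.975 pos [0.62  0.408 0.18 ] q [ 0.75   1.264  1.403 -0.221 -2.62  -1.967] F [-0.13  -0.099 -0.945] gw 0.08564026026197252
tilt 53.00629371316447 az of z -144.8846038016183 toolz [-0.653 -0.459 -0.602] jaw [-0.511  0.854 -0.097]
stand xy 0.13686118549170073 0.3506634932801323
```

```bash
python3 -m crank '[[100,0.055,0.035,0.03,0],[100,0.055,0.035,0.03,0],[100,0.055,0.035,0.03,0],[100,0.055,0.035,0.03,0]]';python3 t.py
```

```text
t: 23.48
ee_pos: [0.6269, 0.4003, 0.2346]
eef_rot: [-0.372, -0.229, 0.886, -0.156]
force: [-1.2, -0.2, 0.1]
gripper_width: 0.0854
t 23.475 pos [0.627 0.4   0.235] q [ 0.753  1.199  1.408 -0.146 -2.602 -1.911] F [-1.175 -0.224  0.123] gw 0.08535393394645409
tilt 47.53797684332981 az of z -142.7047598748613 toolz [-0.587 -0.447 -0.675] jaw [-0.522  0.846 -0.107]
stand xy 0.14252602423375155 0.3421882787050118
```

```bash
python3 -m crank '[[100,0.06,0.038,0.045,0],[100,0.06,0.038,0.045,0],[100,0.06,0.038,0.045,0],[100,0.06,0.038,0.045,0],[100,0.06,0.038,0.045,0],[100,0.06,0.038,0.045,0],[100,0.06,0.038,0.045,0],[100,0.06,0.038,0.045,0]]';python3 t.py
```

```text
t: 24.48
ee_pos: [0.6307, 0.38, 0.3403]
eef_rot: [-0.28, -0.25, 0.915, -0.15]
force: [1.4, 0.5, 0.5]
gripper_width: 0.085
t 24.475 pos [0.631 0.38  0.34 ] q [ 0.761  1.069  1.407 -0.001 -2.555 -1.799] F [1.385 0.473 0.495] gw 0.08503982263096604
tilt 37.08225908852651 az of z -136.48247499564502 toolz [-0.437 -0.415 -0.798] jaw [-0.541  0.83  -0.135]
stand xy 0.14369540533973507 0.321591430516592
```

```bash
python3 -m crank '[[100,0.06,0.03,0.06,-0.18],[100,0.06,0.03,0.06,-0.18],[100,0.06,0.03,0.06,-0.1],[100,0.06,0.03,0.06,0],[100,0.06,0.03,0.06,0],[100,0.06,0.03,0.06,0],[100,0.06,0.03,0.06,0],[100,0.06,0.03,0.06,0]]';python3 t.py
```

```text
t: 25.48
ee_pos: [0.6132, 0.3529, 0.4421]
eef_rot: [-0.221, -0.029, 0.974, -0.047]
force: [0.1, 0.5, 0.1]
gripper_width: 0.0855
t 25.475 pos [0.613 0.353 0.442] q [ 0.663  0.865  1.406 -0.313 -2.509 -2.39 ] F [0.081 0.509 0.111] gw 0.08545962966972458
tilt 26.161125025467857 az of z -166.3895602625784 toolz [-0.429 -0.104 -0.898] jaw [-0.078  0.994 -0.078]
stand xy 0.12297093159159422 0.2968974055191045
```

```bash
python3 -m crank '[[100,0.0625,0.025,0.05,0],[100,0.0625,0.025,0.05,0],[100,0.0625,0.025,0.05,0],[100,0.0625,0.025,0.05,0],[100,0.0625,0.025,0.05,0],[100,0.0625,0.025,0.05,0],[100,0.0625,0.025,0.05,0],[100,0.0625,0.025,0.05,0]]';python3 t.py
```

```text
t: 26.48
ee_pos: [0.6548, 0.3351, 0.4729]
eef_rot: [-0.117, -0.024, 0.993, 0.001]
force: [-0.9, 0.5, -0.9]
gripper_width: 0.0856
t 26.475 pos [0.655 0.335 0.473] q [ 0.634  0.82   1.407 -0.188 -2.341 -2.275] F [-0.899  0.46  -0.944] gw 0.08561306649222247
tilt 13.406820296709311 az of z -179.07504627810985 toolz [-0.232 -0.004 -0.973] jaw [-0.048  0.999  0.008]
stand xy 0.16200292017065826 0.2739512369481911
```

```bash
python3 -m crank '[[100,0.0625,0.025,0.05,0.18],[100,0.0625,0.025,0.05,0.18],[100,0.0625,0.025,0.05,0],[100,0.0625,0.025,0.05,0],[100,0.0625,0.025,0.05,0],[100,0.0625,0.025,0.05,0],[100,0.0625,0.025,0.05,0]]';python3 t.py
python3 - <<'E'
from h import *
P=[snap('top','r%d'%i)[0].astype(int) for i in range(3)]
for i in (1,2): print(np.abs(P[i]-P[0])[160:255,240:360].max(-1).mean(), (np.abs(P[i]-P[0])[160:255,240:360].max(-1)>40).sum())
E
```

```text
t: 27.35
ee_pos: [0.7058, 0.3308, 0.4939]
eef_rot: [0.003, -0.203, 0.979, 0.003]
force: [-0.7, 0.1, 0.4]
gripper_width: 0.0853
t 27.35 pos [0.706 0.331 0.494] q [ 0.643  0.814  1.407 -0.005 -2.156 -1.807] F [-0.701  0.137  0.439] gw 0.08526058966036892
tilt 0.5010033975328153 az of z 62.806804210926266 toolz [ 0.004  0.008 -1.   ] jaw [-0.398  0.917  0.006]
stand xy 0.2121027916121848 0.26335594247216926
1.4249122807017545 0
1.42140350877193 0
```

```bash
python3 -m crank '[[0,-0.025,-0.041,-0.03,0],[0,-0.025,-0.041,-0.03,0],[0,-0.025,-0.041,-0.03,0],[0,-0.025,-0.041,-0.03,0],[0,-0.025,-0.041,-0.03,0],[0,-0.025,-0.041,-0.03,-0.06],[0,-0.025,-0.038,-0.03,-0.1]]';python3 t.py
```

```text
t: 28.38
ee_pos: [0.5486, 0.075, 0.2974]
eef_rot: [0.002, -0.124, 0.992, 0.004]
force: [0.3, -0.7, -0.4]
gripper_width: 0.0002
t 28.375 pos [0.549 0.075 0.297] q [ 0.425  0.225 -0.072 -0.006 -1.269 -1.745] F [ 0.349 -0.687 -0.406] gw 0.00015708326821891417
tilt 0.4674541111347702 az of z 71.8910922751616 toolz [ 0.003  0.008 -1.   ] jaw [-0.247  0.969  0.007]
stand xy 0.024099108506899156 0.029237539771447635
```

```bash
python3 -m crank '[[0,-0.021,-0.023,-0.03,0],[0,0,0,-0.025,0]]';python3 -m crank '[[0,0,0,-0.003,0]]';python3 -m crank '[[0,0,0,-0.003,0]]';python3 -m crank '[[0,0,0,-0.003,0]]'
```

```text
t: 28.62
ee_pos: [0.524, 0.0487, 0.2413]
eef_rot: [0.002, -0.122, 0.992, 0.004]
force: [0.2, 1.0, 0.0]
gripper_width: -0.0001
t: 28.75
ee_pos: [0.5226, 0.0482, 0.237]
eef_rot: [0.0, -0.122, 0.993, 0.004]
force: [0.3, 0.8, 0.4]
gripper_width: 0.0002
t: 28.88
ee_pos: [0.5233, 0.0484, 0.2348]
eef_rot: [0.001, -0.122, 0.992, 0.004]
force: [0.1, 0.1, 0.4]
gripper_width: 0.0
t: 29.0
ee_pos: [0.524, 0.0488, 0.2327]
eef_rot: [0.002, -0.123, 0.992, 0.004]
force: [-2.0, 0.4, 8.0]
gripper_width: 0.0003
```

```bash
python3 -m crank '[[0,-0.001,0.009,-0.0004,0],[0,-0.001,0.009,-0.0004,0]]'; python3 -m crank '[[0,0,0.004,0.02,0]]'
python3 - <<'E'
from h import *
P=[snap('side','n%d'%i)[0].astype(int) for i in range(5)]
for i in range(1,5):
    d=np.abs(P[i]-P[0]).max(-1)[180:260,290:350]; print((d>25).sum(),d.mean())
E
python3 t.py
```

```text
t: 29.25
ee_pos: [0.5229, 0.0682, 0.2328]
eef_rot: [0.003, -0.122, 0.992, 0.004]
force: [-0.4, 0.5, 0.7]
gripper_width: -0.0004
t: 29.38
ee_pos: [0.522, 0.0731, 0.2515]
eef_rot: [0.001, -0.123, 0.992, 0.004]
force: [-1.0, -0.4, -0.5]
gripper_width: -0.0
11 5.0975
11 5.079583333333333
10 5.07125
8 5.157291666666667
t 29.625 pos [0.523 0.072 0.252] q [ 0.442  0.207 -0.21  -0.007 -1.147 -1.764] F [-0.569  0.099 -0.646] gw 0.0006185999028916888
tilt 0.5593968764440905 az of z 67.71966633499935 toolz [ 0.004  0.009 -1.   ] jaw [-0.243  0.97   0.008]
stand xy -0.002038252895495849 0.029967752322864524
```

Run:
```python
from h import *
P=[snap('wrist','k%d'%i)[0].astype(int) for i in range(6)]
for i in range(1,6):
    d=np.abs(P[i]-P[0]).max(-1); ys,xs=np.where(d>40); print((d>40).sum(),d.mean(), (xs.min(),xs.max(),ys.min(),ys.max()) if len(xs) else '')
cv2.imwrite('pics/c8.png',np.hstack([P[0],P[5]])[:,:,::-1][:, :].astype(np.uint8)[::2,::2])
```

```text
0 1.7411484375 
35 1.930890625 (np.int64(3), np.int64(561), np.int64(87), np.int64(377))
27 1.8657578125 (np.int64(3), np.int64(395), np.int64(87), np.int64(234))
48 1.77349609375 (np.int64(57), np.int64(566), np.int64(157), np.int64(371))
87 1.842015625 (np.int64(57), np.int64(566), np.int64(157), np.int64(371))
```

View pics/c8.png

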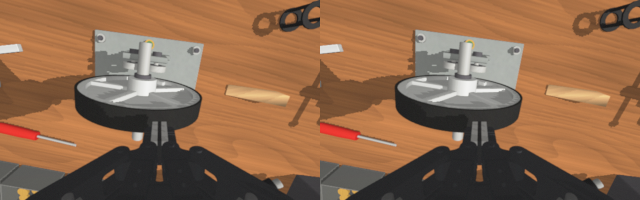

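The wrist view shows the wheel's spoked face at (140,95) and the wedge lying flat on the bench at (258,95), clear of the stand. There is no clear sign that the wheel moved, so I repeat the nudge starting from before top centre and compare spoke images.

```bash
python3 -m crank '[[0,0.005,-0.043,0,0],[0,0,0,-0.015,0]]';python3 -m crank '[[0,0,0,-0.003,0]]';python3 -m crank '[[0,0,0,-0.0015,0]]';python3 t.py
```

```text
t: 30.18
ee_pos: [0.5287, 0.0285, 0.2378]
eef_rot: [0.004, -0.123, 0.992, 0.004]
force: [-0.9, 0.8, -0.2]
gripper_width: -0.0001
t: 30.3
ee_pos: [0.5279, 0.0282, 0.2333]
eef_rot: [0.002, -0.122, 0.992, 0.004]
force: [-0.0, -0.8, -0.6]
gripper_width: 0.0002
t: 30.42
ee_pos: [0.5283, 0.0284, 0.2322]
eef_rot: [0.003, -0.123, 0.992, 0.004]
force: [-1.6, -0.3, 7.3]
gripper_width: -0.0004
t 30.425 pos [0.528 0.028 0.232] q [ 0.357  0.225 -0.238 -0.007 -1.101 -1.679] F [-1.603 -0.279  7.345] gw -0.00043428088405338773
tilt 0.5181596884363275 az of z 61.419060300080204 toolz [ 0.004  0.008 -1.   ] jaw [-0.244  0.97   0.007]
stand xy -0.00182417425139532 -0.014448029578849199
```

```bash
python3 -m crank '[[0,-0.001,0.01,0.0008,0]]'; python3 -m crank '[[0,-0.001,0.01,-0.0004,0]]'; python3 -m crank '[[0,-0.001,0.008,0.02,0]]'; python3 -m crank '[[0,-0.001,0.026,0.004,0]]'
python3 - <<'E'
from h import *
print(robot.observe()['ee_pos'])
A=cv2.imread('pics/k5.png').astype(int)
for i in range(5):
    p=snap('wrist','m%d'%i)[0].astype(int)[:,:,::-1]
    d=np.abs(p-A).max(-1)[140:270,140:420]; print((d>40).sum(),d.mean())
cv2.imwrite('pics/c9.png',np.hstack([A[120:280,130:430],p[120:280,130:430]]).astype(np.uint8))
E
```

```text
t: 30.55
ee_pos: [0.5274, 0.0389, 0.2333]
eef_rot: [0.003, -0.123, 0.992, 0.004]
force: [-0.6, 0.1, 0.3]
gripper_width: -0.0001
t: 30.68
ee_pos: [0.5264, 0.05, 0.233]
eef_rot: [0.003, -0.123, 0.992, 0.004]
force: [0.2, 0.7, 1.0]
gripper_width: 0.0001
t: 30.8
ee_pos: [0.5243, 0.0591, 0.2517]
eef_rot: [0.001, -0.123, 0.992, 0.004]
force: [1.1, -0.6, 1.1]
gripper_width: -0.0004
t: 30.92
ee_pos: [0.5237, 0.0861, 0.2571]
eef_rot: [0.003, -0.123, 0.992, 0.004]
force: [1.0, 0.4, -0.9]
gripper_width: 0.0
[0.52374969 0.08613516 0.25711388]
11786 34.028406593406594
12711 36.449065934065935
11825 33.9542032967033
11046 31.630796703296703
10493 30.184368131868133
```

View pics/c9.png

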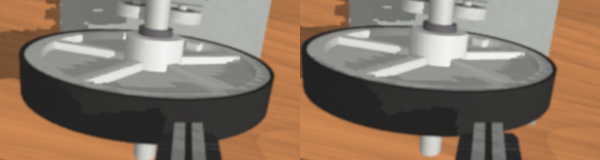

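The spokes look nearly the same in both crops, but the hand pose differs, so the crops cannot settle it. I compare frames numerically from a still hand.

Run:
```python
from h import *
P=[]
for i in range(8): P.append(snap('wrist','p%d'%i)[0].astype(int)); 
def st(a,b):
    d=np.abs(a-b).max(-1); f=d[145:215,150:400]; g=d[0:100,430:640]; return (f>30).sum(),round(f.mean(),2),(g>30).sum(),round(g.mean(),2)
for i in range(1,8): print(st(P[i],P[0]))
m=[cv2.imread('pics/m%d.png'%i).astype(int)[:,:,::-1] for i in range(5)]
for i in range(4): print('m',i,st(m[i],P[7]),robot.observe()['t'])
k=[cv2.imread('pics/k%d.png'%i).astype(int)[:,:,::-1] for i in range(6)]
for i in range(1,6): print('k',st(k[i],k[0]))
```

```text
(np.int64(5), np.float64(2.1), np.int64(0), np.float64(1.62))
(np.int64(63), np.float64(2.84), np.int64(28), np.float64(2.14))
(np.int64(109), np.float64(3.23), np.int64(93), np.float64(2.57))
(np.int64(147), np.float64(3.58), np.int64(120), np.float64(2.89))
(np.int64(153), np.float64(3.79), np.int64(145), np.float64(3.06))
(np.int64(155), np.float64(4.07), np.int64(148), np.float64(3.18))
(np.int64(158), np.float64(4.31), np.int64(165), np.float64(3.24))
m 0 (np.int64(2568), np.float64(12.83), np.int64(1497), np.float64(7.27)) 31.575
m 1 (np.int64(3639), np.float64(18.73), np.int64(2467), np.float64(10.56)) 31.575
m 2 (np.int64(2418), np.float64(12.87), np.int64(1383), np.float64(6.5)) 31.575
m 3 (np.int64(983), np.float64(7.43), np.int64(612), np.float64(4.57)) 31.575
k (np.int64(14), np.float64(2.97), np.int64(0), np.float64(1.85))
k (np.int64(64), np.float64(3.59), np.int64(8), np.float64(2.12))
k (np.int64(103), np.float64(3.67), np.int64(7), np.float64(2.05))
k (np.int64(158), np.float64(3.89), np.int64(7), np.float64(1.91))
k (np.int64(212), np.float64(4.32), np.int64(10), np.float64(1.94))
```

```bash
cat > ang.py <<'E'
from h import *
from scipy.spatial.transform import Rotation as R
def T(p,q):
    M=np.eye(4);M[:3,:3]=R.from_quat([q[1],q[2],q[3],q[0]]).as_matrix();M[:3,3]=p;return M
c=robot.get_calibration('wrist');K=np.array(c['mtx']);s=robot.observe()
CT=np.array(c['extrinsics'])@T(s['ee_pos'],s['eef_rot'])  # cam<-tcp
def unwrap(f,pose,xf=.008):
    E=CT@np.linalg.inv(pose);a=np.radians(7.18)
    th=np.radians(np.arange(0,360,.5));r=np.linspace(.035,.085,50);Th,Rr=np.meshgrid(th,r)
    X=np.stack([np.full_like(Th,xf),Rr*np.cos(Th),Rr*np.sin(Th)+.125],-1)
    W=X@np.array([[np.cos(a),np.sin(a),0],[-np.sin(a),np.cos(a),0],[0,0,1]])+[.5283,.043,0]
    C=W@E[:3,:3].T+E[:3,3];x=C[...,0]/-C[...,2];y=C[...,1]/C[...,2];k=1+c['k1']*(x*x+y*y)
    u=K[0,0]*x*k+K[0,2];v=K[1,1]*y*k+K[1,2]
    g=cv2.imread('pics/%s.png'%f,0).astype(np.float32)
    return cv2.remap(g,u.astype(np.float32),v.astype(np.float32),1)
def shift(A,B):
    best=[]
    for d in range(-60,61):
        best.append((np.corrcoef(A.ravel(),np.roll(B,d,1).ravel())[0,1],d/2))
    return max(best)
E
python3 - <<'E'
from ang import *
now=T(s['ee_pos'],s['eef_rot']); kp=T([.523,.072,.252],[.001,-.123,.992,.004])
A=unwrap('k0',kp)
for f,p in(('k5',kp),('p0',now),('p7',now)): print(f,shift(A,unwrap(f,p)))
print(s['t'],s['ee_pos'])
E
```

```text
k5 (np.float64(0.9962276858438084), -1.0)
p0 (np.float64(0.9685604420031775), 1.0)
p7 (np.float64(0.955564197009303), 0.0)
31.575 [0.5232855  0.08475562 0.2556105 ]
```

```bash
python3 -m crank '[[0,0.006,-0.052,0,0],[0,0,0,-0.018,0]]';python3 -m crank '[[0,0,0,-0.003,0]]';python3 -m crank '[[0,0,0,-0.001,0]]'; python3 t.py|tail -1
```

```text
t: 31.82
ee_pos: [0.5306, 0.0319, 0.2388]
eef_rot: [0.003, -0.124, 0.992, 0.004]
force: [0.4, 0.2, 0.1]
gripper_width: -0.0004
t: 31.95
ee_pos: [0.53, 0.0312, 0.2346]
eef_rot: [0.002, -0.123, 0.992, 0.004]
force: [-0.4, -0.1, -0.0]
gripper_width: 0.0002
t: 32.08
ee_pos: [0.5303, 0.0312, 0.234]
eef_rot: [0.002, -0.123, 0.992, 0.004]
force: [0.5, 0.3, -0.2]
gripper_width: 0.0001
stand xy 0.0004799801024142785 -0.011963111516263673
```

```bash
python3 -m crank '[[0,-0.001,0.006,-0.0014,0]]'; python3 -m crank '[[0,-0.001,0.012,-0.0008,0]]'; python3 -m crank '[[0,-0.001,0.01,0.02,0]]'
python3 - <<'E'
from ang import *
now=T(s['ee_pos'],s['eef_rot']); kp=T([.523,.072,.252],[.001,-.123,.992,.004])
A=unwrap('k5',kp)
for i in range(6):
    s=robot.observe();snap('wrist','z%d'%i);print(round(s['t'],2),shift(A,unwrap('z%d'%i,T(s['ee_pos'],s['eef_rot']))))
print(s['ee_pos'])
E
```

```text
t: 32.2
ee_pos: [0.5295, 0.0375, 0.233]
eef_rot: [0.003, -0.123, 0.992, 0.004]
force: [-0.0, -0.0, -0.4]
gripper_width: -0.0002
t: 32.33
ee_pos: [0.5284, 0.05, 0.2329]
eef_rot: [0.003, -0.123, 0.992, 0.003]
force: [-2.0, -0.5, 2.8]
gripper_width: -0.0
t: 32.45
ee_pos: [0.5264, 0.0611, 0.2519]
eef_rot: [0.001, -0.123, 0.992, 0.003]
force: [0.6, 0.9, 0.9]
gripper_width: 0.0
32.45 (np.float64(0.9119615305344699), -1.5)
32.5 (np.float64(0.9002281638691302), -1.5)
32.55 (np.float64(0.9041818354861186), -1.5)
32.6 (np.float64(0.9126749306467795), -1.5)
32.65 (np.float64(0.9212007299509577), -1.5)
32.7 (np.float64(0.932748699193174), -1.5)
[0.52698113 0.06043889 0.25231679]
```

```bash
python3 -m crank '[[0,0.003,-0.026,-0.0145,0],[0,0,0,-0.002,0]]';python3 -m crank '[[0,0,0,-0.0022,0]]'; python3 t.py|tail -1
```

```text
t: 33.0
ee_pos: [0.5294, 0.0335, 0.2339]
eef_rot: [0.001, -0.123, 0.992, 0.003]
force: [0.7, 1.5, 0.9]
gripper_width: 0.0002
t: 33.12
ee_pos: [0.53, 0.0333, 0.2324]
eef_rot: [0.002, -0.123, 0.992, 0.003]
force: [-1.4, -0.7, 12.5]
gripper_width: -0.0002
stand xy 0.000487077547434432 -0.009873606362130064
```

```bash
python3 -m crank '[[0,0,0,-0.0012,0]]'; python3 t.py|tail -1
```

```text
t: 33.25
ee_pos: [0.5302, 0.0332, 0.2325]
eef_rot: [0.002, -0.124, 0.992, 0.003]
force: [-2.9, -0.7, 6.6]
gripper_width: 0.0002
stand xy 0.000639118480819551 -0.009974034967580146
```

```bash
python3 -m crank '[[0,-0.001,0.01,-0.0001,0]]'; python3 -m crank '[[0,-0.001,0.01,-0.0012,0]]'; python3 -m crank '[[0,-0.001,0.01,0.02,0]]'
python3 - <<'E'
from ang import *
kp=T([.523,.072,.252],[.001,-.123,.992,.004])
A=unwrap('z5',T([0.52698113,0.06043889,0.25231679],s['eef_rot']))
for i in range(8):
    s=robot.observe();snap('wrist','y%d'%i);print(round(s['t'],2),shift(A,unwrap('y%d'%i,T(s['ee_pos'],s['eef_rot']))))
print(s['ee_pos'])
E
```

```text
t: 33.38
ee_pos: [0.5293, 0.0433, 0.233]
eef_rot: [0.002, -0.123, 0.992, 0.003]
force: [0.8, 0.1, -0.8]
gripper_width: -0.0
t: 33.5
ee_pos: [0.5285, 0.0541, 0.2326]
eef_rot: [0.003, -0.123, 0.992, 0.002]
force: [-2.5, 0.6, 4.7]
gripper_width: 0.0002
t: 33.62
ee_pos: [0.5264, 0.065, 0.2511]
eef_rot: [0.001, -0.123, 0.992, 0.002]
force: [-0.4, 0.1, 0.6]
gripper_width: 0.0002
33.62 (np.float64(0.985781325182153), 1.0)
33.67 (np.float64(0.9856151204432123), 1.0)
33.73 (np.float64(0.9886743231493327), 1.0)
33.77 (np.float64(0.9936174641901485), 0.5)
33.83 (np.float64(0.9970684794354526), 0.5)
33.88 (np.float64(0.9982553604939949), 0.5)
33.92 (np.float64(0.9939337671210878), 0.0)
33.98 (np.float64(0.9856637218384887), 0.0)
[0.52700257 0.0639449  0.25155211]
```

Run:
```python
from ang import *
from scipy.signal import find_peaks
q=s['eef_rot']; p=T([0.527,0.0639,0.2516],q)
for f,pp in (('k0',T([.523,.072,.252],q)),('k5',T([.523,.072,.252],q)),('z5',T([0.527,0.0604,0.2523],q)),('y0',p),('y3',p),('y5',p),('y7',p)):
    g=unwrap(f,pp)[15:40].mean(0); g=cv2.GaussianBlur(g[None],(0,0),2)[0]
    pk,pr=find_peaks(g,prominence=12); print(f,[(float(a/2),int(b)) for a,b in zip(pk,pr['prominences'])])
im=cv2.imread('pics/y0.png')
```

```text
k0 [(154.5, 13), (222.0, 41), (274.5, 110)]
k5 [(152.5, 19), (223.0, 34), (274.5, 112)]
z5 [(227.0, 64), (281.0, 95)]
y0 [(227.0, 84), (280.5, 93), (351.0, 17)]
y3 [(233.0, 46), (279.5, 97)]
y5 [(227.5, 59), (279.5, 95)]
y7 [(227.0, 56), (279.0, 101)]
```

```bash
cat > flow.py <<'E'
from ang import *
def plane(uv,pose,xf=.01):
    E=CT@np.linalg.inv(pose);a=np.radians(7.18)
    n=cv2.undistortPoints(uv.reshape(-1,1,2).astype(float),K,np.array([c['k1'],0,0,0])).reshape(-1,2)
    d=np.c_[n[:,0],-n[:,1],-np.ones(len(n))]@E[:3,:3];o=-E[:3,:3].T@E[:3,3]
    S=np.array([[np.cos(a),np.sin(a),0],[-np.sin(a),np.cos(a),0],[0,0,1]])
    d=d@S.T;o=S@(o-[.5283,.043,.125]);t=(xf-o[0])/d[:,0];return (o+d*t[:,None])[:,1:]
def rot(fa,pa,fb,pb):
    A,B=[cv2.imread('pics/%s.png'%f,0) for f in(fa,fb)]
    p=cv2.goodFeaturesToTrack(A,600,.01,3)
    q,st,_=cv2.calcOpticalFlowPyrLK(A,B,p,None,winSize=(15,15))
    ok=st[:,0]==1;p,q=p[ok,0],q[ok,0];a,b=plane(p,pa),plane(q,pb)
    r=np.hypot(*a.T);rb=np.hypot(*b.T);m=(r>.035)&(r<.088)&(abs(r-rb)<.004)
    d=(np.degrees(np.arctan2(b[:,1],b[:,0])-np.arctan2(a[:,1],a[:,0]))+180)%360-180
    bg=(p[:,1]<110)&(p[:,0]>430)
    return 'n',m.sum(),'med',np.median(d[m]).round(2),'pct',np.percentile(d[m],[10,25,75,90]).round(2),'bg px',np.median((q-p)[bg],0).round(2)
E
python3 - <<'E'
from flow import *
q=s['eef_rot'];p=T([0.527,0.0639,0.2516],q);kp=T([.523,.072,.252],q);zp=T([0.527,0.0604,0.2523],q)
for a,pa,b,pb in(('k0',kp,'k5',kp),('z0',zp,'z5',zp),('z5',zp,'y0',p),('y0',p,'y3',p),('y0',p,'y7',p)): print(a,b,*rot(a,pa,b,pb))
E
```

```text
k0 k5 n 34 med 0.46 pct [-0.22 -0.    1.13  2.12] bg px [ 0.59 -0.13]
z0 z5 n 22 med 0.01 pct [-1.35 -1.08  3.88  6.17] bg px [ 0.73 -1.05]
z5 y0 n 20 med -0.74 pct [-5.79 -2.43  0.14  0.89] bg px [-2.61 -0.14]
y0 y3 n 13 med 0.02 pct [-7.28 -6.08  0.74 12.92] bg px [-0.2  -2.43]
y0 y7 n 14 med -0.31 pct [-1.59 -0.97  0.02  0.81] bg px [ 1.18 -0.9 ]
```

```bash
python3 -m crank '[[0,0.005,-0.035,-0.014,0],[0,0,0,-0.003,0]]';python3 -m crank '[[0,0,0,-0.0025,0]]'; python3 t.py|tail -1
```

```text
t: 34.28
ee_pos: [0.5321, 0.0279, 0.2334]
eef_rot: [0.002, -0.123, 0.992, 0.002]
force: [0.9, 0.6, -0.2]
gripper_width: 0.0002
t: 34.4
ee_pos: [0.5328, 0.0275, 0.2319]
eef_rot: [0.002, -0.123, 0.992, 0.002]
force: [-2.7, -1.3, 12.1]
gripper_width: -0.0002
stand xy 0.0025178201398214813 -0.0159058511635499
```

```bash
python3 -m crank '[[0,-0.002,0.012,0.0005,0]]'; python3 -m crank '[[0,-0.001,0.012,-0.0011,0]]'; python3 -m crank '[[0,-0.001,0.01,-0.0021,0]]';python3 -m crank '[[0,-0.001,0.006,0.02,0]]'
python3 - <<'E'
from h import *
o=[cv2.imread('pics/z5.png')]
for i in range(6):
    b=snap('wrist','v%d'%i)[0][:,:,::-1]
    if i in(0,5): o.append(b)
cv2.imwrite('pics/c10.png',np.vstack([x[120:260,130:430] for x in o]))
print(robot.observe()['ee_pos'],robot.observe()['t'])
E
```

```text
t: 34.52
ee_pos: [0.5311, 0.0394, 0.2331]
eef_rot: [0.003, -0.123, 0.992, 0.001]
force: [-0.4, 0.1, -0.3]
gripper_width: 0.0003
t: 34.65
ee_pos: [0.53, 0.0522, 0.2327]
eef_rot: [0.003, -0.123, 0.992, 0.001]
force: [-1.9, -0.5, 4.7]
gripper_width: 0.0003
t: 34.78
ee_pos: [0.5288, 0.0632, 0.2316]
eef_rot: [0.003, -0.123, 0.992, 0.001]
force: [-3.2, -0.1, 6.1]
gripper_width: 0.0001
t: 34.9
ee_pos: [0.5266, 0.0705, 0.2501]
eef_rot: [0.001, -0.124, 0.992, 0.001]
force: [0.4, 0.3, 0.6]
gripper_width: 0.0004
[0.52721169 0.06935538 0.25048464] 35.2
```

View pics/c10.png

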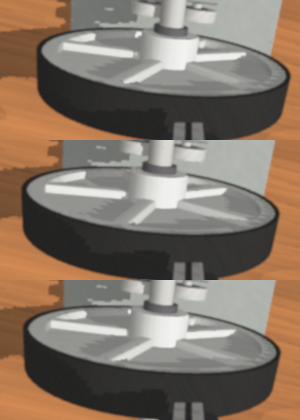

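The montage shows it clearly: the second frame has the spokes turned against the first, and the third shows them swinging back by themselves. The nudge worked, so I fetch the middle bar while the wheel settles.

```bash
python3 -m crank '[[100,-0.005,-0.045,0.02,0],[100,-0.011,-0.052,0,-0.05],[100,-0.011,-0.052,0,-0.05],[100,-0.011,-0.052,-0.01,-0.05],[100,-0.011,-0.052,-0.025,-0.05],[100,-0.011,-0.05,-0.03,-0.05],[100,-0.013,-0.046,-0.035,0],[100,-0.013,-0.046,-0.035,0]]';python3 - <<'E'
from h import *
exec(open('t.py').read())
# bar from the wrist camera: white blob on the z=.012 plane
im,D=snap('wrist','b1');hsv=cv2.cvtColor(im,cv2.COLOR_RGB2HSV)
for n,g in(('wrist',im),('top',snap('top','b2')[0])):
    h=cv2.cvtColor(g,cv2.COLOR_RGB2HSV);w=((h[...,1]<60)&(h[...,2]>150)).astype(np.uint8)
    for k in cv2.findContours(w,0,2)[0]:
        if cv2.contourArea(k)<30: continue
        r=cv2.minAreaRect(np.array([onz(n,*x,.012)[:2] for x in k[:,0].astype(float)],np.float32))
        if np.hypot(r[0][0]-.44,r[0][1]+.328)<.06: print(n,r,cv2.contourArea(k))
E
```

```text
t: 36.2
ee_pos: [0.4376, -0.3357, 0.1285]
eef_rot: [0.002, 0.003, 1.0, 0.001]
force: [0.8, -1.2, -0.2]
gripper_width: 0.0853
t 36.2 pos [ 0.438 -0.336  0.129] q [-0.362  0.367 -0.325 -0.004 -0.875 -1.213] F [ 0.752 -1.166 -0.179] gw 0.08525231931379443
tilt 0.27783326010889225 az of z 14.35949542272411 toolz [ 0.005  0.001 -1.   ] jaw [0.007 1.    0.001]
stand xy -0.13730570628868025 -0.3643788883020076
wrist ((0.4353923499584198, -0.33006152510643005), (0.04512414708733559, 0.018612755462527275), 86.88202667236328) 1145.5
```

```bash
cat > bar.py <<'E'
from h import *
im,D=snap('wrist','b3');h=cv2.cvtColor(im,cv2.COLOR_RGB2HSV);w=((h[...,1]<60)&(h[...,2]>150)).astype(np.uint8)
for k in cv2.findContours(w,0,2)[0]:
    if cv2.contourArea(k)<100: continue
    r=cv2.minAreaRect(np.array([onz('wrist',*x,.012)[:2] for x in k[:,0].astype(float)],np.float32))
    if np.hypot(r[0][0]-.44,r[0][1]+.328)<.06:
        print(r,k[:,0].mean(0))
        m=np.zeros(D.shape,np.uint8);cv2.drawContours(m,[k],0,1,-1)
        Q=np.array([dep('wrist',u,v,D) for v,u in zip(*np.nonzero(m)) if D[v,u]>0]);t=Q[abs(Q[:,2]-.012)<.003]
        print('depth top',t.mean(0),len(t),len(Q),cv2.minAreaRect(t[:,:2].astype(np.float32)))
s=robot.observe();print(s['ee_pos'])
E
python3 bar.py
```

```text
((0.44432273507118225, -0.329289048910141), (0.046064700931310654, 0.01934804394841194), 87.51665496826172) [329.54545455 201.        ]
depth top [ 0.44431778 -0.32934207  0.01313759] 1092 1241 ((0.44482287764549255, -0.3292492628097534), (0.046013325452804565, 0.01629943586885929), 87.32044982910156)
[ 0.4358253  -0.33536297  0.12690336]
```

```bash
python3 -m crank '[[100,0.007,0.006,-0.04,-0.045],[100,0,0,-0.045,0],[100,0,0,-0.015,0]]';python3 t.py;python3 bar.py
```

```text
t: 36.72
ee_pos: [0.4464, -0.3294, 0.0281]
eef_rot: [0.004, 0.028, 1.0, -0.0]
force: [0.5, -0.0, -1.0]
gripper_width: 0.0854
t 36.725 pos [ 0.446 -0.329  0.028] q [-0.345  0.508 -0.414 -0.004 -0.642 -1.279] F [ 0.487 -0.003 -0.954] gw 0.08535501684159816
tilt 0.4319773154179449 az of z -2.7058376954368875 toolz [ 0.008 -0.    -1.   ] jaw [0.056 0.998 0.   ]
stand xy -0.12779833554773423 -0.3591938932789046
((0.44000568985939026, -0.3298628628253937), (0.045605599880218506, 0.020123347640037537), 88.03559875488281) [321.74418605 236.74418605]Traceback (most recent call last):
  File "bar.py", line 9, in <module>
    Q=np.array([dep('wrist',u,v,D) for v,u in zip(*np.nonzero(m)) if D[v,u]>0]);t=Q[abs(Q[:,2]-.012)<.003]
                ~~~^^^^^^^^^^^^^^^
  File "h.py", line 15, in dep
    o,d=ray(n,u,v); return o+d*D[int(v),int(u)]
        ~~~^^^^^^^
  File "h.py", line 6, in ray
    c=robot.get_calibration(n); K=np.array(c['mtx']);E=np.array(c['extrinsics'])
ValueError: time passes only in moves, steps and waits
```

```bash
python3 -m crank '[[100,-0.003,0,-0.012,0],[100,0,0,-0.008,0]]';python3 -m crank '[[45,0,0,0,0],[45,0,0,0,0],[45,0,0,0,0],[45,0,0,0,0]]' 25; python3 t.py
```

```text
t: 37.02
ee_pos: [0.4457, -0.3295, 0.0093]
eef_rot: [0.006, 0.027, 1.0, -0.001]
force: [0.2, -0.1, -0.0]
gripper_width: 0.0855
t: 37.52
ee_pos: [0.4471, -0.3302, 0.0113]
eef_rot: [0.008, 0.027, 1.0, -0.002]
force: [-0.4, -0.2, -0.5]
gripper_width: 0.0448
t 37.525 pos [ 0.447 -0.33   0.011] q [-0.345  0.533 -0.43  -0.003 -0.592 -1.277] F [-0.403 -0.162 -0.531] gw 0.04484394146253433
tilt 0.9567662087399871 az of z -14.686848340660164 toolz [ 0.016 -0.004 -1.   ] jaw [ 0.053  0.999 -0.003]
stand xy -0.12723025430650733 -0.3601097802101482
```

```bash
python3 -m crank '[[75,0,0,0,0],[75,-0.006,0,-0.004,0],[75,0,0,-0.003,0]]' 25; python3 -m crank '[[45,0,0,-0.001,0],[45,0,0,-0.001,0],[45,0,0,0,0],[45,0,0,0,0]]'; python3 t.py
python3 - <<'E'
from h import *
im,D=snap('wrist','b4')
E
```

```text
t: 37.9
ee_pos: [0.4406, -0.3302, 0.0042]
eef_rot: [0.008, 0.027, 1.0, -0.002]
force: [0.0, -0.3, -0.4]
gripper_width: 0.0639
t: 38.4
ee_pos: [0.4422, -0.3309, 0.0062]
eef_rot: [0.01, 0.025, 1.0, -0.003]
force: [-0.2, 0.8, 0.6]
gripper_width: 0.0453
t 38.4 pos [ 0.442 -0.331  0.006] q [-0.349  0.536 -0.445 -0.    -0.57  -1.272] F [-0.168  0.841  0.558] gw 0.04528433907109322
tilt 1.1626481977086836 az of z -19.284869312205156 toolz [ 0.019 -0.007 -1.   ] jaw [ 0.051  0.999 -0.006]
stand xy -0.13211177723893025 -0.36022934158396325
```

```bash
python3 -m crank '[[45,0,0,0.03,0],[45,0,0,0.055,0.1],[45,0,0.01,0.055,0.18],[45,0,0.02,0.05,0.18],[45,0.01,0.035,0.04,0.18],[45,0.01,0.04,0.03,0.18],[45,0.01,0.045,0.015,0.18],[45,0.01,0.045,0,0.18]]'; python3 -m crank '[[45,0.01,0.045,0,0.18],[45,0.01,0.045,0,0.18],[45,0.01,0.035,0,0.18],[45,0.005,0.02,0,0.03]]'; python3 t.py
```

```text
t: 39.45
ee_pos: [0.4796, -0.1317, 0.2859]
eef_rot: [0.006, -0.548, 0.836, -0.0]
force: [1.1, -0.3, -0.7]
gripper_width: 0.0454
t: 39.95
ee_pos: [0.5148, 0.0199, 0.2846]
eef_rot: [-0.006, 0.769, -0.64, -0.002]
force: [-0.1, 0.5, -0.2]
gripper_width: 0.0451
t 39.95 pos [0.515 0.02  0.285] q [ 0.348  0.163 -0.181 -0.01  -1.219 -0.162] F [-0.082  0.472 -0.184] gw 0.045129479834025786
tilt 0.7100586931904044 az of z 70.4693855607997 toolz [ 0.004  0.012 -1.   ] jaw [-0.983 -0.182 -0.006]
stand xy -0.01630267963652141 -0.021231963413984093
```

```bash
python3 -m crank '[[45,0.0135,0.023,-0.015,-0.058],[45,0,0,0,0]]'
python3 - <<'E'
exec(open('t.py').read())
c=robot.get_calibration('wrist');K=np.array(c['mtx']);E=np.array(c['extrinsics']);s=robot.observe()
F=[snap('wrist','f%d'%i) for i in range(4)]
im,D=F[0];v,u=np.mgrid[0:400,0:640]
p=cv2.undistortPoints(np.stack([u,v],-1).reshape(-1,1,2).astype(float),K,np.array([c['k1'],0,0,0])).reshape(400,640,2)
C=np.stack([p[...,0]*D,-p[...,1]*D,-D],-1);P=(C-E[:3,3])@E[:3,:3]
Q=(P-s['ee_pos'])@M
h=cv2.cvtColor(im,cv2.COLOR_RGB2HSV)
m=(abs(Q[...,0])<.02)&(abs(Q[...,1])<.03)&(Q[...,2]>-.02)&(Q[...,2]<.02)&(D>0)
w=m&(h[...,1]<60)&(h[...,2]>110)
q=Q[w];print('bar pts',len(q),q.min(0),q.max(0),np.median(q,0),'allpts',m.sum())
for k in range(3):print(np.percentile(q[:,k],[1,10,50,90,99]))
for i in range(1,4):
    d=np.abs(F[i][0].astype(int)-im).max(-1);print((d>40).sum(),d.mean())
E
```

```text
t: 40.2
ee_pos: [0.5285, 0.0452, 0.268]
eef_rot: [-0.005, 0.75, -0.661, -0.003]
force: [0.2, -0.8, 0.2]
gripper_width: 0.0453
t 40.2 pos [0.528 0.045 0.268] q [ 0.386  0.201 -0.175 -0.01  -1.188 -0.257] F [ 0.152 -0.849  0.192] gw 0.04525959498352751
tilt 0.6641664795556386 az of z 75.1791194848131 toolz [ 0.003  0.011 -1.   ] jaw [-0.992 -0.125 -0.004]
stand xy 0.0004510104080659162 0.0021138240681614316
bar pts 4407 [-0.009 -0.03  -0.02 ] [0.013 0.028 0.006] [ 0.004 -0.001 -0.005] allpts 5467
[-0.007 -0.005  0.004  0.011  0.012]
[-0.029 -0.021 -0.001  0.019  0.027]
[-0.018 -0.006 -0.005  0.001  0.004]
1048 2.5425
2803 3.57963671875
4194 4.28466796875
```

```bash
cat > meas.py <<'E'
exec(open('t.py').read())
c=robot.get_calibration('wrist');K=np.array(c['mtx']);E=np.array(c['extrinsics']);s=robot.observe()
F=[snap('wrist','g%d'%i) for i in range(4)]
im,D=F[0];v,u=np.mgrid[0:400,0:640]
p=cv2.undistortPoints(np.stack([u,v],-1).reshape(-1,1,2).astype(float),K,np.array([c['k1'],0,0,0])).reshape(400,640,2)
C=np.stack([p[...,0]*D,-p[...,1]*D,-D],-1);P=(C-E[:3,3])@E[:3,:3]
Q=(P-s['ee_pos'])@M
h=cv2.cvtColor(im,cv2.COLOR_RGB2HSV)
w=(abs(Q[...,1])<.018)&(abs(Q[...,0])<.02)&(Q[...,2]>-.010)&(Q[...,2]<-.002)&(D>0)&(h[...,1]<60)&(h[...,2]>110)
q=Q[w];print('bar top',len(q),'x',np.percentile(q[:,0],[1,5,50,95,99]),'z',np.median(q[:,2]),cv2.minAreaRect(q[:,:2].astype(np.float32)))
t=(h[...,2]<60)&(P[...,2]>.215)&(P[...,2]<.235)&(abs(P[...,0]-.528)<.03)&(abs(P[...,1]-.043)<.06)&(D>0)
print('tyre top z',np.percentile(P[t][:,2],[5,50,95]),t.sum())
for i in range(1,4):
    d=np.abs(F[i][0].astype(int)-im).max(-1);print((d>40).sum(),d.mean())
E
python3 meas.py
```

```text
t 40.4 pos [0.529 0.043 0.27 ] q [ 0.383  0.197 -0.174 -0.009 -1.188 -0.256] F [-0.8    0.365 -0.236] gw 0.04512396105133651
tilt 0.8071372056869964 az of z 58.54718201280879 toolz [ 0.007  0.012 -1.   ] jaw [-0.992 -0.123 -0.009]
stand xy 0.0004524593825151442 0.000393651121814395
bar top 2601 x [-0.007 -0.007  0.001  0.008  0.009] z -0.00509136926569314 ((0.0005190325900912285, 9.039416909217834e-06), (0.017377253621816635, 0.03597712516784668), 0.2291317731142044)
tyre top z [0.216 0.222 0.224] 3880
0 1.30211328125
2 1.4034375
3 1.432234375
```

```bash
python3 -m crank '[[45,0,0.0008,-0.015,0],[45,0,0,-0.012,0],[45,0,0,-0.006,0],[45,0,0,-0.002,0]]'; python3 t.py; python3 -m crank '[[45,0,0,-0.0015,0]]'
```

```text
t: 41.1
ee_pos: [0.528, 0.0436, 0.2327]
eef_rot: [-0.007, 0.749, -0.663, -0.002]
force: [-0.0, -0.1, 0.7]
gripper_width: 0.0453
t 41.1 pos [0.528 0.044 0.233] q [ 0.384  0.224 -0.236 -0.01  -1.099 -0.257] F [-0.027 -0.058  0.67 ] gw 0.04530894013409671
tilt 0.7989436680463806 az of z 61.58417157442768 toolz [ 0.007  0.012 -1.   ] jaw [-0.993 -0.122 -0.008]
stand xy -0.00020653068648737708 0.0006330813882270505
t: 41.22
ee_pos: [0.5281, 0.0436, 0.2311]
eef_rot: [-0.007, 0.749, -0.663, -0.002]
force: [-0.2, 0.1, 0.4]
gripper_width: 0.0451
```

```bash
python3 -m crank '[[45,0,0,-0.0006,0]]'; python3 -m crank '[[45,0,0,-0.0005,0]]'
```

```text
t: 41.35
ee_pos: [0.5282, 0.0436, 0.2306]
eef_rot: [-0.007, 0.749, -0.663, -0.001]
force: [-0.4, 0.0, 1.7]
gripper_width: 0.0453
t: 41.48
ee_pos: [0.5283, 0.0436, 0.2306]
eef_rot: [-0.007, 0.749, -0.662, -0.001]
force: [-1.7, 0.0, 2.0]
gripper_width: 0.0454
```

```bash
python3 -m crank '[[45,0,0,0,0],[57,0,0,0,0],[60,0,0,0,0],[66,0,0,0,0],[72,0,0,0,0]]'; python3 t.py
```

```text
t: 42.1
ee_pos: [0.5288, 0.0438, 0.231]
eef_rot: [-0.008, 0.749, -0.662, -0.001]
force: [-0.5, 0.3, 0.8]
gripper_width: 0.0617
t 42.1 pos [0.529 0.044 0.231] q [ 0.384  0.226 -0.239 -0.009 -1.093 -0.257] F [-0.476  0.265  0.84 ] gw 0.06172352952436008
tilt 0.8915257857302095 az of z 54.48799108830166 toolz [ 0.009  0.013 -1.   ] jaw [-0.992 -0.122 -0.011]
stand xy 0.0005867096264564911 0.0007562573812675719
```

Released with 8 mm of clearance on each side. I lift straight up and check.

```bash
python3 -m crank '[[72,0,0,0.01,0],[72,0,0,0.02,0],[72,0,0,0.04,0],[72,0,0,0.05,0],[72,-0.02,0,0.05,0],[72,-0.05,0,0.03,0],[72,-0.06,0,0.01,0],[72,-0.06,0,0,0]]'
cat > fin.py <<'E'
from h import *
np.set_printoptions(precision=4,suppress=True)
F=[snap('top','e%d'%i) for i in range(3)]
im,D=F[0];c=robot.get_calibration('top');K=np.array(c['mtx']);E=np.array(c['extrinsics']);v,u=np.mgrid[0:400,0:640]
p=cv2.undistortPoints(np.stack([u,v],-1).reshape(-1,1,2).astype(float),K,np.array([c['k1'],0,0,0])).reshape(400,640,2)
P=(np.stack([p[...,0]*D,-p[...,1]*D,-D],-1)-E[:3,3])@E[:3,:3]
a=np.radians(7.18);S=lambda q:(q[:,:2]-[.5283,.043])@np.array([[np.cos(a),-np.sin(a)],[np.sin(a),np.cos(a)]])
h=cv2.cvtColor(im,cv2.COLOR_RGB2HSV);near=(abs(P[...,0]-.528)<.13)&(abs(P[...,1]-.043)<.14)&(D>0)
m=near&(P[...,2]>.2305)&(P[...,2]<.245);q=S(P[m]).astype(np.float32)
print('bar',len(q),cv2.minAreaRect(q) if len(q) else '',np.median(P[m][:,2]) if len(q) else '')
m=near&(P[...,2]>.19)&(P[...,2]<.229);q=S(P[m]).astype(np.float32);print('tyre',cv2.minAreaRect(q),P[m][:,2].max())
m=near&(h[...,1]<60)&(h[...,2]>110)&(P[...,2]>.128)&(P[...,2]<.14);q=S(P[m]).astype(np.float32);print('mandrel',np.percentile(q,[2,50,98],0).ravel(),np.median(P[m][:,2]))
m=(abs(P[...,0]-.49)<.06)&(abs(P[...,1]-.31)<.1)&(P[...,2]>.006)&(P[...,2]<.07)&(D>0);q=P[m]
print('wedge',cv2.minAreaRect(q[:,:2].astype(np.float32)),q[:,2].max())
for i in(1,2):
    d=np.abs(F[i][0].astype(int)-im).max(-1)[160:255,235:365];print((d>40).sum(),d.mean())
print(robot.observe()['t'],robot.observe()['ee_pos'])
E
python3 fin.py
```

```text
t: 43.1
ee_pos: [0.3359, 0.0428, 0.4503]
eef_rot: [-0.008, 0.748, -0.664, -0.0]
force: [-1.0, 0.7, 1.2]
gripper_width: 0.0614
bar 209 ((-0.001239938661456108, 0.001970306970179081), (0.04407917335629463, 0.016231711953878403), 0.23181523382663727) 0.23552508990850282
tyre ((0.0019355136901140213, -6.154179573059082e-06), (0.1511845588684082, 0.03428889065980911), 89.34373474121094) 0.22833869310818242
mandrel [-0.0818 -0.0211 -0.0211 -0.0006  0.08    0.0215] 0.132914759143316
wedge ((0.4960084855556488, 0.3056327700614929), (0.026369350031018257, 0.11992153525352478), 6.288365364074707) 0.0444371396026232
0 1.4226720647773279
0 1.4031578947368422
43.25 [0.335  0.0424 0.4512]
```

```bash
python3 -m crank '[[72,0,0,0,0],[72,0,0,0,0],[72,0,0,0,0],[72,0,0,0,0],[72,0,0,0,0],[72,0,0,0,0],[72,0,0,0,0],[72,0,0,0,0]]' >/dev/null; python3 fin.py
python3 - <<'E'
import cv2,numpy as np
from h import robot
a=cv2.imread('pics/top0.png').astype(int);b=cv2.imread('pics/e0.png').astype(int)
for n,(x0,x1,y0,y1) in dict(short=(428,452,160,180),long=(408,452,190,218),driver=(350,442,112,134),can=(205,245,72,118)).items(): print(n,(abs(a-b).max(-1)[y0:y1,x0:x1]>60).sum())
robot.sign_off()
E
```

```text
bar 207 ((-0.0013512242585420609, 0.0018405430018901825), (0.043812356889247894, 0.016122035682201385), 0.5002822875976562) 0.23579890874940124
tyre ((0.0021406691521406174, 7.290393114089966e-05), (0.151218980550766, 0.03399617224931717), 88.78589630126953) 0.22853515781588513
mandrel [-0.0814 -0.0212 -0.0211 -0.0005  0.0805  0.0215] 0.13299730738701745
wedge ((0.49607139825820923, 0.30515336990356445), (0.0265099685639143, 0.12091292440891266), 6.276430130004883) 0.04501760665306009
0 1.396923076923077
0 1.405748987854251
44.4 [0.3377 0.043  0.4499]
short 0
long 0
driver 0
can 0
the job is handed in; nothing more can be done
```

I pulled the wedge out, nudged the wheel, let it settle each time, and laid the middle bar across the tyre. The job was handed in at about 44 s.

- **Wedge:** it lies flat on the bench, about 60 mm or more clear of the plate. The moves cannot command a tilt, so I stretched the arm past its reach until the hand leaned about 47° and gripped the wedge that way. Two earlier tries with the hand straight down failed: a finger grazed the tyre at 3–6 N, and pressing on the wedge's top slipped off at about 25 N without moving it.
- **Wheel:** it was still in the images about 9 s after the wedge came out.
- **Nudge:** it took four light swipes, because the first three gave little or no clear turning. The last one visibly turned the spokes, and they swung back by themselves. My numeric angle estimates were too noisy to use, so I relied on the images. Brief contact peaks reached about 12 N, above the suggested 2–5 N. By about 5.5 s later, the wheel was still.
- **Bar:** it sits on the tyre within about 2 mm of the top centre and 0.5° of the mandrel, and had not moved over the last second or so.
- **Other objects:** the mandrel is still centred in the rollers at the right height. The short bar, long bar, screwdriver and oil can are unchanged from the start picture. I did not compare the wrench and black frame, but no move was aimed near them.

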